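# Unhook the drill gauge from its barbed hanger

### The job

Take the brass drill gauge down from the barbed wire hook (ease it up, tilt its handle back toward the post and back its eye off over the barb, gently, without forcing the wire) and stand it upright, handle up, fully down in the slot of the wooden block. Do not drop it, and leave the loose things on the bench where they are.

Things in the scene. Friction and masses are not known exactly. Their poses are not given: they have to be found in the camera images.
- hook_stand: Fixed stand: wooden foot 90x110 mm, 16 mm high; steel post 14 mm thick, 175 mm high, collar 24 mm across round its top end (top at 176 mm). From it a springy steel wire hook (6 mm thick, sprung at the post: about 20 N per mm of vertical give 54 mm out, 8 at 86 mm) leaves level along the stand's +y. Origin on the bench under the post; z up. Over 10 N on wire or post is forcing it.
- hook_root (a point): Where the wire's axis meets the post's axis, 165 mm up. Axes as the stand. Nominal wire axis as (y,z) from here in mm: level to a bend at (100,0), then 34 deg upward to the nose (121.6,14.5); from there a barb 4 mm thick runs back to its tip at (109.5,17.8), which catches an untilted gauge. The end from (38,0) on is bent, see hook_pivot.
- hook_pivot (a point): Point on the wire's axis 38 mm from hook_root. By use the whole wire end beyond it (straight bit, rise, barb: rigid together) is bent about this point in the stand's yz plane by a fixed angle b between -0.16 and +0.24 rad (+ is up); not reported, to be felt or seen, e.g. by raising the eye's lower edge against the wire's underside.
- gauge_grip (a point): Centre of the wooden handle (26 wide x 14 thick x 40 mm high) on top of the gauge, 127 mm above the gauge's lower edge. Axes of the gauge: x along its width, y along its thickness (grip across y), z up. The gauge comes off with its handle leaned back toward the post by 32 deg (+ b, the bend): eye and barb then have about 1.7 mm to spare each way.
- gauge_eye (a point): Centre of the gauge's eye, a window 18 mm wide (x), 19 mm high (z), 55.5 mm below gauge_grip. Leaning 32 deg, its way off the hook midway between the contacts is, as (y,z) mm from hook_root for the unbent wire: (96,1.5) (100,5) (104,8.5) (108,11) (112,13.5) (116,16) (120,17.5) (126,20.5), then outward. For the bent wire turn these points and the lean by b about hook_pivot.
- gauge: The brass drill gauge: plate 48 wide, 8 thick, 147 mm high in all with its handle, four rows of holes, 0.12 to 0.24 kg. Origin: middle of its lower edge; axes as gauge_grip. At the start it hangs by its eye on the level part of the wire, 20 to 30 mm from the post's axis, its y along the wire.
- slot (a point): Centre of the floor of the slot in the fixed wooden block (80 x 64 x 34 mm). Slot: 57 mm long along its x, 13 mm wide (y), 28 mm deep, its mouth tapered to 23 mm wide over the top 8 mm; floor 6 mm above the bench. z up. Either face of the gauge may look to either side.
- wood_bowl: Loose brown wooden bowl, 92 mm across, 22 mm high; origin centre of its underside. Bystander.
- spool: Loose green thread spool, 44 mm across, 46 mm high; origin centre of its underside. Bystander.
- tea_glass: Loose glass mug of tea, 75 x 101 x 92 mm; origin centre of its underside. Bystander.
- rubber_block: Loose black rubber block, 60 x 60 x 22 mm; origin centre of its underside. Bystander.

How it is judged:
On the way:
1. the gauge's eye has come off the hook past the barb and the gauge is held up in the air, clear of the hook (y of gauge_eye in the frame of hook_stand above 0.14 m and height (world z) of gauge_eye above 0.11 m and contact force between gauge and hook_stand below 0.1 N), for 0.2 s.
At the end, for the whole second after the job is handed in: The gauge stands in the slot, handle up, its lower edge within 6 mm of the slot's floor and within 8 mm (along) and 6 mm (across) of the slot's middle, leaning less than 0.3 rad, at rest and released (z of gauge in the frame of slot between -0.004 and 0.006 m and x of gauge in the frame of slot between -0.008 and 0.008 m and y of gauge in the frame of slot between -0.006 and 0.006 m and angle between gauge's own z axis and vertical below 0.3 rad and linear speed of gauge below 0.02 m/s and angular speed of gauge below 0.15 rad/s); the robot touches nothing.
It fails at once if the wire hook is forced: more than 10 N between the gauge or the robot and the hook stand (contact force between any of gauge, the fingers, the arm and hook_stand above 10 N).
It fails at once if the gauge is dropped: its handle centre comes below 90 mm over the bench (height (world z) of gauge_grip below 0.09 m).
It fails at once if a loose thing on the bench is moved by more than 30 mm (distance of any of wood_bowl, spool, tea_glass, rubber_block from where it was at the start of the episode above 0.03 m).
It also fails if it takes over 69 s, if anything falls off the work surface, if the arm or the gripper's body presses on something with over 40 N, if the wrist force passes 120 N, or if a joint passes its speed limit or range.

### The arm

A 6-joint arm with a two-finger parallel gripper is mounted at the origin on a cart in front of the work surface, level with it; the furniture and walls round the work are solid. World frame = base frame: x ahead of the robot, y to its left, z up, the work surface at z = 0. Lengths are in m, angles in rad, forces in N, time in s.
With the tool pointing down it reaches from about 0.35 to 0.85 m from the base axis. Payload 8.1 kg.
Tool frame: the origin (TCP) lies between the finger pads; the fingertips stand 14 mm ahead of it and the grasp point (between the pads) lies 5 mm behind it; z points along the fingers, y is the direction in which the jaws open and shut (so a half turn about z gives the same grasp; the last joint's range is limited). The gripper opens to 93 mm and grips with 3 to 60 N. Pads are 15 mm wide; open, the fingers measure 128 mm over their backs; the gripper's body (75 mm by 188 mm) begins 65 mm behind the grasp point.
Start: joints at [1.231, 0.13, 1.488, -0, 1.523, -0.085], TCP at [0.151, 0.581, 0.208] pointing down, gripper open.
Joint ranges: [-2.96, 2.96], [-0.89, 2.26], [0.02, 2.5], [-1.34, 4.48], [0, 2.73], [-2.66, 2.66]. Speed limits (rad/s): [2.39, 2.39, 2.79, 3.14, 3.14, 3.14].

### API

Orientations are given as a rotation vector (axis times angle).
In Python, from plant import robot gives the robot as it stands.
- The arm moves only by the tool step_arm, never from a script. Its argument "targets" is a list of rows, each an object of numbers: "tx", "ty", "tz": the shift along the tool's x, y, z in mm; "ax", "ay", "az": the turn, a rotation vector about the tool's x, y, z in rad; "grip": the closure in counts, from 0 (fully open) to 255 (shut). In form: [{"tx": .., "ty": .., "tz": .., "ax": .., "ay": .., "az": .., "grip": ..}, ...]. A call has 1 to 20 rows; each row shifts and turns the commanded pose from where the row before left it, along the tool's axes as they then stand; what a row does not reach is not made up. A row lasts 1/10 s, in which the tool goes at most 50 mm and 8.59 degrees, less where a joint would pass 70% of its speed; a pose out of reach is approached as far as the arm can. A call with a gripper value outside its range is refused whole. The fingers move at their own pace and stop on an object; "squeeze" is the grip in N (left out, the last holds). Time passes only in rows, so rows that do not move let the fingers close. It gives the time, the measured TCP pose, the force and the opening at its end, in the units of the state.
- robot.read_state(): the state, without advancing time (a new reading comes with each control period).
- robot.read_camera(name): name is "scene" or "side" or "wrist"; returns a dict with "frame" (420x560x3 uint8, blue, green, red), "fx", "fy", "cx", "cy" (pixels), "k1" (the pictures are not rectified: a ray, as slopes to the right and down, at radius r is drawn at 1 + k1 r^2 times it, then the intrinsics apply), "R" (3x3) and "t" (3): a world point X has camera coordinates R X + t. Camera axes: x right, y down, z forward; pixel columns grow to the right and rows downward; lengths in m; the calibration is good to about 2 mm. A picture is of the moment at which its call begins. There is no depth.
- robot.close_job(): hands the job in, once; it reports no verdict.
The state is a dict: "t": time; "q": joint angles; "dq": joint speeds; "joint_torque": joint torques, N m; "tool_pos": TCP position; "orientation": TCP orientation; "force": force on the tool from outside, world axes, zero at the start; "wrist_torque": the same for the moment, N m; "opening": finger opening in m.
Only numpy, scipy, OpenCV 4.12 (cv2) and the standard library are available. Lean on these libraries where they do the work, as an engineer would, in place of code of your own. Each camera call takes 0.05 s, during which the arm holds its last target.

## Working session

There is one attempt and no reset: what is moved stays moved. The work goes in short steps, Python scripts to look and compute and a tool call to move; the robot and the scene stay as the last step left them, time stands still between calls to the robot, and variables do not carry over. Pictures are saved under pics/ and viewed, and the job is handed in when it is done.

Besides the shell and the picture viewer there is one more tool, called after "Request:" by a JSON object that holds its "name" and its "arguments". step_arm: Moves the arm, as the interface text tells. Its arguments: {"type":"object","properties":{"targets":{"type":"array"},"squeeze":{"type":"number"}},"required":["targets"]}

```bash
ls; mkdir -p pics; python3 - <<'E'
from plant import robot
import cv2,numpy as np
print(robot.read_state())
for n in ["scene","side","wrist"]:
    c=robot.read_camera(n); cv2.imwrite(f"pics/{n}0.png",c["frame"])
    print(n,{k:np.round(v,4).tolist() for k,v in c.items() if k!="frame"}, (-np.array(c["R"]).T@c["t"]).round(3))
E
```

```text
pics
{'t': 0.0, 'q': array([ 1.23058716e+00,  1.31151517e-01,  1.48928525e+00,  1.51454678e-06,
        1.52300139e+00, -8.53972115e-02]), 'dq': array([-0.00075979,  0.00042362, -0.0006055 , -0.00040657,  0.00126652,
       -0.00207308]), 'joint_torque': array([-1.25921179e-03, -5.59842932e+01, -4.91752660e+01,  7.68038048e-02,
        3.54190345e-02, -1.34828383e-04]), 'tool_pos': array([0.15101533, 0.58007066, 0.20718996]), 'orientation': array([-3.99125949e-01, -3.11574016e+00,  2.83265647e-03]), 'force': array([-0.12566926, -0.1995905 ,  0.08767971]), 'wrist_torque': array([ 0.02353922,  0.02411788, -0.00482542]), 'opening': 0.09301064638393469}
scene {'fx': 498.8757, 'fy': 498.8757, 'cx': 277.4334, 'cy': 211.1391, 'k1': -0.1092, 'R': [[0.6814, -0.7319, 0.0085], [-0.5008, -0.4746, -0.7239], [0.5338, 0.489, -0.6899]], 't': [-0.3962, 0.3759, 0.897]} [-0.021 -0.55   0.894]
side {'fx': 446.3411, 'fy': 446.3411, 'cx': 282.6053, 'cy': 219.5105, 'k1': -0.0952, 'R': [[-0.7444, 0.6674, 0.0196], [0.4036, 0.4731, -0.7831], [-0.5319, -0.5751, -0.6216]], 't': [0.4194, -0.0731, 1.4279]} [1.101 0.576 0.822]
wrist {'fx': 345.6405, 'fy': 345.6405, 'cx': 273.5079, 'cy': 215.8785, 'k1': -0.0282, 'R': [[0.2523, 0.9677, -0.0014], [0.9365, -0.2438, 0.2521], [0.2436, -0.0649, -0.9677]], 't': [-0.5989, -0.0305, 0.3903]} [0.085 0.597 0.385]
```

View pics/scene0.png

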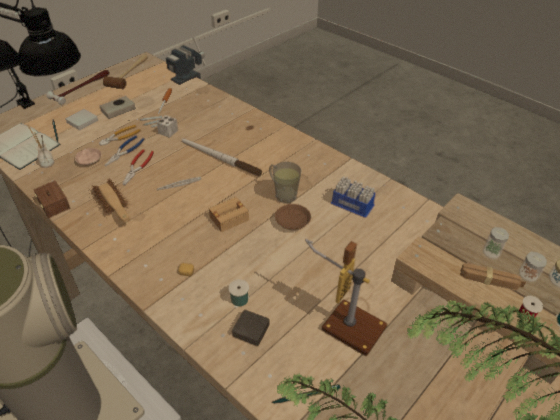

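View pics/side0.png

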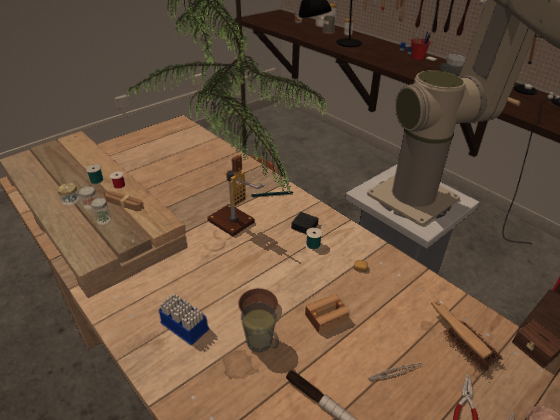

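View pics/wrist0.png

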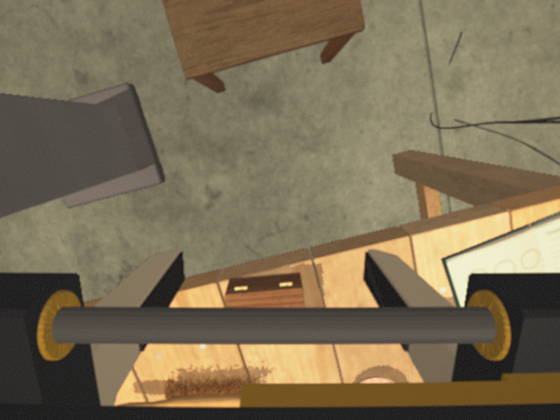

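The scene view shows the stand's foot near (355,325) and post top near (358,275). The gauge hangs at about (346,270) and the hook nose is near (310,243). The block with the slot is near (229,215). I'll zoom in next.

```bash
python3 - <<'E'
import cv2
s=cv2.imread("pics/scene0.png"); d=cv2.imread("pics/side0.png")
def crop(im,x0,y0,w,h,k,n):
    cv2.imwrite(n,cv2.resize(im[y0:y0+h,x0:x0+w],None,fx=k,fy=k,interpolation=cv2.INTER_CUBIC))
crop(s,295,225,100,140,4.2,"pics/sc_hook.png") if 0 else crop(s,295,230,110,125,4.8 if 0 else 4.0,"pics/sc_hook.png")
crop(s,200,190,60,50,8,"pics/sc_block.png")
crop(d,195,145,110,100,6,"pics/sd_hook.png")
crop(d,295,285,65,55,8,"pics/sd_block.png")
E
```

```text
(no output)
```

View pics/sc_hook.png

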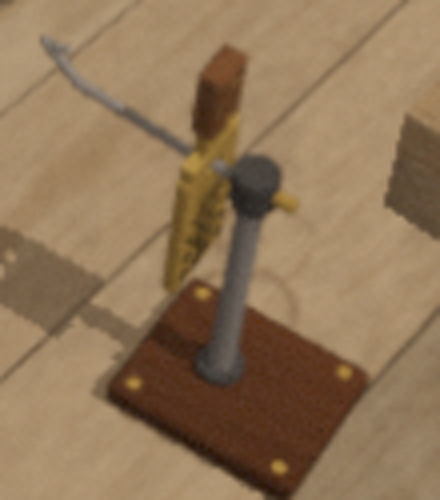

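View pics/sc_block.png

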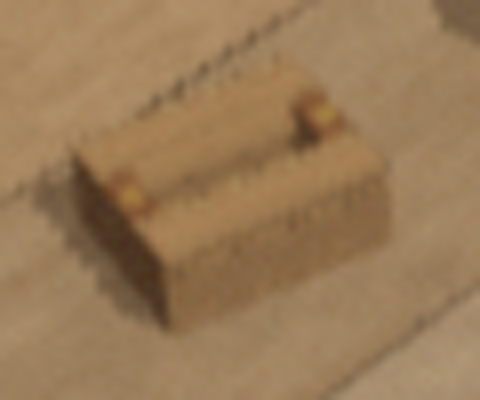

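View pics/sd_hook.png

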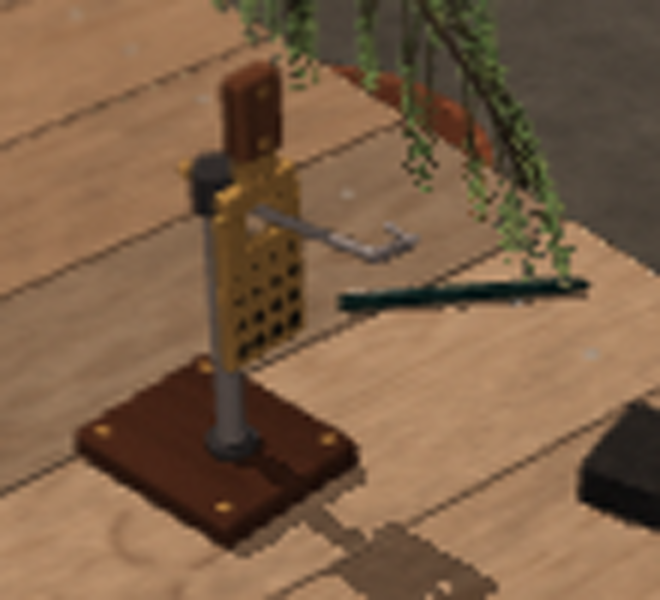

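View pics/sd_block.png

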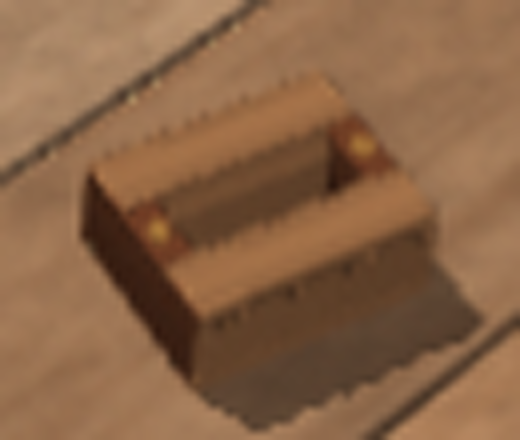

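```bash
cat > h.py <<'E'
import numpy as np, cv2
from scipy.spatial.transform import Rotation as Ro
from scipy.optimize import least_squares
CAM={"scene":dict(f=498.8757,c=(277.4334,211.1391),k=-0.1092,R=None,t=None)}
import pickle,os
def load():
    return pickle.load(open("cal.pkl","rb"))
def proj(c,X):
    X=np.atleast_2d(X); p=X@np.array(c["R"]).T+np.array(c["t"])
    s=p[:,:2]/p[:,2:]; r2=(s**2).sum(1,keepdims=True); s=s*(1+c["k1"]*r2)
    return s*[c["fx"],c["fy"]]+[c["cx"],c["cy"]]
def cz(z,psi,o,L):  # crop px -> image px
    return (np.array(o)+(np.array(L,float)+.5)/z-.5)
def rotz(a): return Ro.from_rotvec([0,0,a]).as_matrix()
B0=38.
def hookpts(b,P):  # (y,z) mm from root, rotated by b about pivot -> mm
    P=np.array(P,float); c,s=np.cos(b),np.sin(b)
    d=P-[B0,0]; return np.c_[B0+c*d[:,0]-s*d[:,1], s*d[:,0]+c*d[:,1]]
def stand2w(S,p): # S x,y,yaw ; p in m
    return np.atleast_2d(p)@rotz(S[2]).T+[S[0],S[1],0]
E
python3 - <<'E'
from plant import robot
import pickle
from h import *
cal={}
for n in ["scene","side"]:
    c=robot.read_camera(n); c.pop("frame"); cal[n]=c
pickle.dump(cal,open("cal.pkl","wb"))
sc=lambda L:cz(4,0,(295,230),L); sd=lambda L:cz(6,0,(195,145),L)
# block
bs=cz(8,0,(200,190),[(75,152),(285,62),(388,172),(170,258)])
bd=cz(8,0,(295,285),[(435,215),(205,320),(90,170),(325,78)])
# order guess: scene left, top, right, bottom. side: match by fit over cyclic shifts
best=None
for k in range(4):
  for m in range(2):
    loc=np.array([(-40,-32),(40,-32),(40,32),(-40,32)]) if m else np.array([(-32,-40),(32,-40),(32,40),(-32,40)])
    loc=np.c_[loc,[34]*4]/1000
    for dirn in (1,-1):
      def f(p,cam=None):
        W=stand2w(p,loc)
        return np.r_[(proj(cal["scene"],W)-bs[::dirn]).ravel(),(proj(cal["side"],W)-np.roll(bd[::dirn],k,0)).ravel()]
      for y0 in np.arange(0,6.2,.5):
        r=least_squares(f,[.4,.2,y0])
        if best is None or r.cost<best[0]: best=(r.cost,r.x,k,m,dirn,r.fun.round(1))
print("block",best)
loc=None
E
```

```text
block (np.float64(6.052964428755532), array([ 0.56634514,  0.15577191, -0.2372653 ]), 0, 1, -1, array([-0.6,  0.5,  0.2, -1. ,  0.3, -1.6, -0.9, -1.3, -0.9, -1.5, -0.6,
       -1. , -0.2, -0.1,  0.8, -0.1]))
```

```bash
python3 - <<'E'
from h import *
cal=load()
sc=lambda L:cz(4,0,(295,230),L); sd=lambda L:cz(6,0,(195,145),L)
fs=sc([(112,385),(195,283),(368,378),(284,488)])   # left, top, right, bottom
fd=sd([(355,452),(235,540),(77,440),(205,355)])    # permuted
# stand +y direction in scene is up-left; foot corners local
best=None
loc0=np.array([(-45,-55),(45,-55),(45,55),(-45,55)])
for k in range(4):
  for k2 in range(4):
   for d in (1,-1):
    for y0 in np.arange(0,6.2,.7):
      def f(p):
        loc=np.c_[(loc0+[0,p[3]]),[16]*4]/1000; W=stand2w(p,loc)
        ax=stand2w(p,[[0,0,.176],[0,0,.176]])
        return np.r_[(proj(cal["scene"],W)-np.roll(fs[::d],k,0)).ravel(),(proj(cal["side"],W)-np.roll(fd[::d],k2,0)).ravel(),
          (proj(cal["scene"],ax[:1])-sc([(255,168)])).ravel(),(proj(cal["side"],ax[:1])-sd([(210,160)])).ravel()]
      r=least_squares(f,[.5,-.1,y0,0])
      if best is None or r.cost<best[0]-1e-6: best=(r.cost,r.x,k,k2,d,r.fun.round(1)); 
print(best)
S=best[1]
for yaw in (S[2],S[2]+np.pi):
  S2=[S[0],S[1],yaw]
  for b in (-.16,-.05,0,.05,.1,.15,.24):
    P=hookpts(b,[(70,0),(100,0),(121.6,14.5),(109.5,17.8)])
    W=stand2w(S2,np.c_[P[:,0]*0,P[:,0],P[:,1]+165]/1000)
    a=(proj(cal["scene"],W)-[295,230]+.5)*4-.5; c=(proj(cal["side"],W)-[195,145]+.5)*6-.5
    print(b,a.round(0).tolist(),c.round(0).tolist())
E
```

```text
(np.float64(19.16874789402202), array([  0.5186347 ,  -0.26361716,   0.11228177, -12.03528039]), 0, 0, -1, array([ 1. ,  1.6,  1.2, -1.7, -0.4, -3.2, -2.2, -0.4,  0.4, -0.7, -0.8,
       -1.5, -1.3, -1.6,  1.3, -1.5,  0.6,  0.7,  1.1,  1.2]))
-0.16 [[128.0, 126.0], [77.0, 104.0], [38.0, 68.0], [58.0, 71.0]] [[328.0, 257.0], [377.0, 293.0], [416.0, 294.0], [397.0, 273.0]]
-0.05 [[128.0, 120.0], [77.0, 95.0], [40.0, 56.0], [61.0, 61.0]] [[328.0, 251.0], [377.0, 280.0], [415.0, 275.0], [394.0, 256.0]]
0 [[129.0, 118.0], [77.0, 90.0], [42.0, 51.0], [63.0, 57.0]] [[328.0, 248.0], [378.0, 275.0], [414.0, 266.0], [393.0, 249.0]]
0.05 [[129.0, 116.0], [77.0, 86.0], [43.0, 46.0], [65.0, 53.0]] [[328.0, 245.0], [377.0, 268.0], [412.0, 257.0], [391.0, 241.0]]
0.1 [[129.0, 114.0], [78.0, 82.0], [46.0, 41.0], [67.0, 49.0]] [[328.0, 241.0], [377.0, 262.0], [410.0, 248.0], [389.0, 233.0]]
0.15 [[130.0, 112.0], [79.0, 78.0], [48.0, 36.0], [70.0, 45.0]] [[327.0, 238.0], [376.0, 256.0], [408.0, 239.0], [387.0, 225.0]]
0.24 [[131.0, 109.0], [82.0, 72.0], [54.0, 28.0], [75.0, 39.0]] [[326.0, 232.0], [37
[... 249 characters left out ...]
115.0, 134.0], [73.0, 114.0], [40.0, 73.0], [56.0, 75.0]]
0 [[387.0, 257.0], [446.0, 289.0], [496.0, 293.0], [473.0, 275.0]] [[115.0, 131.0], [72.0, 108.0], [40.0, 66.0], [56.0, 68.0]]
0.05 [[388.0, 255.0], [447.0, 285.0], [497.0, 286.0], [473.0, 269.0]] [[115.0, 129.0], [72.0, 103.0], [40.0, 59.0], [57.0, 63.0]]
0.1 [[388.0, 253.0], [448.0, 280.0], [496.0, 280.0], [472.0, 263.0]] [[114.0, 126.0], [72.0, 97.0], [41.0, 52.0], [58.0, 57.0]]
0.15 [[388.0, 250.0], [449.0, 276.0], [496.0, 273.0], [471.0, 257.0]] [[114.0, 123.0], [72.0, 92.0], [42.0, 45.0], [59.0, 51.0]]
0.24 [[388.0, 246.0], [449.0, 267.0], [494.0, 260.0], [468.0, 246.0]] [[115.0, 118.0], [72.0, 83.0], [44.0, 34.0], [62.0, 42.0]]
```

```bash
cat >> h.py <<'E'
def toolR(s): return Ro.from_rotvec(s["orientation"]).as_matrix()
E
python3 - <<'E'
from plant import robot
from h import *
np.set_printoptions(suppress=True,precision=4)
s=robot.read_state(); c=robot.read_camera("wrist")
R=toolR(s); print("toolR\n",R)
Rc=np.array(c["R"]); C=-Rc.T@c["t"]
pickle.dump(dict(CR=Rc@R, off=R.T@(C-s["tool_pos"]), **{k:c[k] for k in("fx","fy","cx","cy","k1")}),open("wr.pkl","wb"))
print("cam in tool",R.T@(C-s["tool_pos"]),"\nforward in tool",R.T@Rc[2], R.T@Rc[0])
fs=[robot.read_state()["force"] for _ in range(3)]; print(fs,s["t"])
E
```

```text
toolR
 [[-0.9677  0.252  -0.0003]
 [ 0.252   0.9677 -0.0009]
 [ 0.     -0.0009 -1.    ]]
cam in tool [ 0.0687 -0.0003 -0.1773] 
forward in tool [-0.2522  0.0003  0.9677] [-0.0003  1.     -0.0003]
[array([ 0.2784,  0.0347, -0.1146]), array([ 0.2784,  0.0347, -0.1146]), array([ 0.2784,  0.0347, -0.1146])] 0.25
```

Request:
{"name": "step_arm", "arguments": {"targets": [{"tx": -32,"ty": -24,"tz": -9},{"tx": -32,"ty": -24,"tz": -9},{"tx": -32,"ty": -24,"tz": -9},{"tx": -32,"ty": -24,"tz": -9},{"tx": -32,"ty": -24,"tz": -9},{"tx": -32,"ty": -24,"tz": -9},{"tx": -32,"ty": -24,"tz": -9},{"tx": -32,"ty": -24,"tz": -9},{"tx": -32,"ty": -24,"tz": -9},{"tx": -32,"ty": -24,"tz": -9},{"tx": -32,"ty": -24,"tz": -9},{"tx": -32,"ty": -24,"tz": -9}]}}

```text
schema error: expected keys tx, ty, tz, ax, ay, az, grip
```

Request:
{"name": "step_arm", "arguments": {"targets": [{"tx": -5,"ty": -40,"tz": 2},{"tx": -5,"ty": -40,"tz": 2},{"tx": -5,"ty": -40,"tz": 2},{"tx": -5,"ty": -40,"tz": 2},{"tx": -5,"ty": -40,"tz": 2},{"tx": -5,"ty": -40,"tz": 2},{"tx": -5,"ty": -40,"tz": 2},{"tx": -5,"ty": -40,"tz": 2},{"tx": -5,"ty": -40,"tz": 2},{"tx": -5,"ty": -40,"tz": 2},{"az": -0.122},{"az": -0.122},{"az": -0.122},{}]}}

```text
schema error: expected keys tx, ty, tz, ax, ay, az, grip
```

```bash
python3 - <<'E'
from plant import robot
from h import *
np.set_printoptions(suppress=True,precision=4)
s=robot.read_state(); c=robot.read_camera("wrist"); print(s["t"],s["q"],s["tool_pos"],toolR(s))
cv2.imwrite("pics/w1.png",c["frame"]); f=c.pop("frame"); pickle.dump(c,open("w1.pkl","wb"))
W=stand2w([.5186,-.2636,.112],[[0,0,.165],[0,.1,.165],[0,.1216,.18],[0,0,.016]]); print(proj(c,W))
E
```

```text
0.3 [ 1.2306  0.1307  1.4886  0.      1.523  -0.0854] [0.1511 0.5804 0.2079] [[-0.9677  0.2521 -0.0003]
 [ 0.2521  0.9677 -0.0006]
 [ 0.0001 -0.0007 -1.    ]]
[[-282.3579  646.8117]
 [-238.3763  643.2832]
 [-241.1387  656.6486]
 [-168.7931  535.8347]]
```

View pics/w1.png

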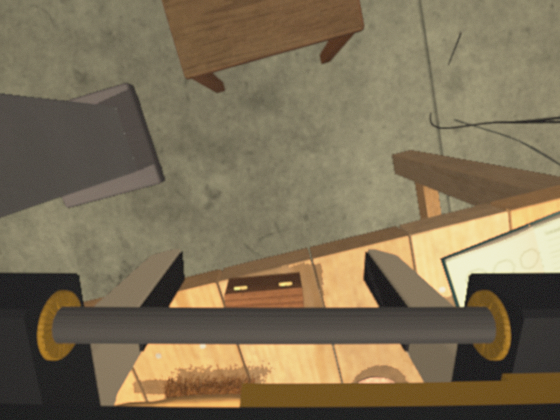

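The arm has not moved, and the picture is the same as at the start. Every row needs all the keys.

Request:
{"name": "step_arm", "arguments": {"targets": [{"tx": -32,"ty": -24,"tz": -9,"ax": 0,"ay": 0,"az": 0,"grip": 0},{"tx": -32,"ty": -24,"tz": -9,"ax": 0,"ay": 0,"az": 0,"grip": 0},{"tx": -32,"ty": -24,"tz": -9,"ax": 0,"ay": 0,"az": 0,"grip": 0},{"tx": -32,"ty": -24,"tz": -9,"ax": 0,"ay": 0,"az": 0,"grip": 0},{"tx": -32,"ty": -24,"tz": -9,"ax": 0,"ay": 0,"az": 0,"grip": 0},{"tx": -32,"ty": -24,"tz": -9,"ax": 0,"ay": 0,"az": 0,"grip": 0},{"tx": -32,"ty": -24,"tz": -9,"ax": 0,"ay": 0,"az": 0,"grip": 0},{"tx": -32,"ty": -24,"tz": -9,"ax": 0,"ay": 0,"az": 0,"grip": 0},{"tx": -32,"ty": -24,"tz": -9,"ax": 0,"ay": 0,"az": 0,"grip": 0},{"tx": -32,"ty": -24,"tz": -9,"ax": 0,"ay": 0,"az": 0,"grip": 0},{"tx": -32,"ty": -24,"tz": -9,"ax": 0,"ay": 0,"az": 0,"grip": 0},{"tx": -32,"ty": -24,"tz": -9,"ax": 0,"ay": 0,"az": 0,"grip": 0}]}}

```text
t: 1.55
tool_pos: [0.451, 0.2037, 0.3168]
orientation: [0.399, 3.116, 0.001]
force: [0.8, 0.3, 0.6]
opening: 0.0931
```

Request:
{"name": "step_arm", "arguments": {"targets": [{"tx": -5,"ty": -40,"tz": 2,"ax": 0,"ay": 0,"az": 0,"grip": 0},{"tx": -5,"ty": -40,"tz": 2,"ax": 0,"ay": 0,"az": 0,"grip": 0},{"tx": -5,"ty": -40,"tz": 2,"ax": 0,"ay": 0,"az": 0,"grip": 0},{"tx": -5,"ty": -40,"tz": 2,"ax": 0,"ay": 0,"az": 0,"grip": 0},{"tx": -5,"ty": -40,"tz": 2,"ax": 0,"ay": 0,"az": 0,"grip": 0},{"tx": -5,"ty": -40,"tz": 2,"ax": 0,"ay": 0,"az": 0,"grip": 0},{"tx": -5,"ty": -40,"tz": 2,"ax": 0,"ay": 0,"az": 0,"grip": 0},{"tx": -5,"ty": -40,"tz": 2,"ax": 0,"ay": 0,"az": 0,"grip": 0},{"tx": -5,"ty": -40,"tz": 2,"ax": 0,"ay": 0,"az": 0,"grip": 0},{"tx": -5,"ty": -40,"tz": 2,"ax": 0,"ay": 0,"az": 0,"grip": 0},{"tx": 0,"ty": 0,"tz": 0,"ax": 0,"ay": 0,"az": -0.122,"grip": 0},{"tx": 0,"ty": 0,"tz": 0,"ax": 0,"ay": 0,"az": -0.122,"grip": 0},{"tx": 0,"ty": 0,"tz": 0,"ax": 0,"ay": 0,"az": -0.122,"grip": 0},{"tx": 0,"ty": 0,"tz": 0,"ax": 0,"ay": 0,"az": 0,"grip": 0}]}}

```text
t: 2.95
tool_pos: [0.3977, -0.1947, 0.2963]
orientation: [-0.177, 3.136, -0.0]
force: [-0.0, -0.3, 0.1]
opening: 0.0929
```

```bash
python3 - <<'E'
from plant import robot
from h import *
np.set_printoptions(suppress=True,precision=4)
s=robot.read_state(); c=robot.read_camera("wrist"); print(s["t"],s["q"],s["tool_pos"],toolR(s))
cv2.imwrite("pics/w2.png",c["frame"]); f=c.pop("frame"); pickle.dump(c,open("w2.pkl","wb"))
W=stand2w([.5186,-.2636,.112],[[0,0,.165],[0,.1,.165],[0,.1216,.18],[0,0,.016]]); print(proj(c,W))
E
```

```text
2.95 [-0.5712 -0.322   1.7533 -0.      1.7101 -2.2547] [ 0.3977 -0.1947  0.2963] [[-0.9937 -0.1125  0.0001]
 [-0.1125  0.9937 -0.0001]
 [-0.0001 -0.0002 -1.    ]]
[[192.1002 313.4612]
 [292.1301 313.6212]
 [315.5065 321.8054]
 [215.9194 258.2578]]
```

View pics/w2.png

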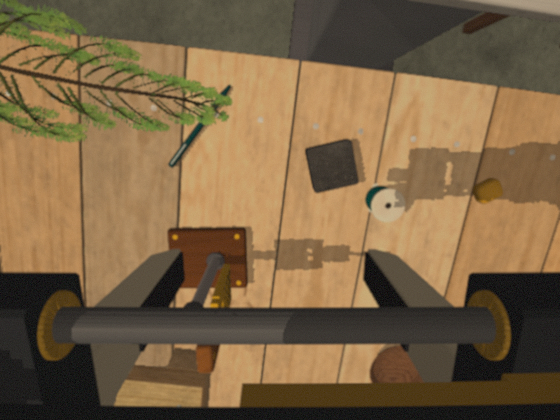

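The stand foot is at (207,258) and the gauge handle near (205,355), half hidden behind the finger bar. A half turn puts the camera on the other side and centres q6 better.

Request:
{"name": "step_arm", "arguments": {"targets": [{"tx": 0,"ty": 0,"tz": 0,"ax": 0,"ay": 0,"az": 0.1496,"grip": 0},{"tx": 0,"ty": 0,"tz": 0,"ax": 0,"ay": 0,"az": 0.1496,"grip": 0},{"tx": 0,"ty": 0,"tz": 0,"ax": 0,"ay": 0,"az": 0.1496,"grip": 0},{"tx": 0,"ty": 0,"tz": 0,"ax": 0,"ay": 0,"az": 0.1496,"grip": 0},{"tx": 0,"ty": 0,"tz": 0,"ax": 0,"ay": 0,"az": 0.1496,"grip": 0},{"tx": 0,"ty": 0,"tz": 0,"ax": 0,"ay": 0,"az": 0.1496,"grip": 0},{"tx": 0,"ty": 0,"tz": 0,"ax": 0,"ay": 0,"az": 0.1496,"grip": 0},{"tx": 0,"ty": 0,"tz": 0,"ax": 0,"ay": 0,"az": 0.1496,"grip": 0},{"tx": 0,"ty": 0,"tz": 0,"ax": 0,"ay": 0,"az": 0.1496,"grip": 0},{"tx": 0,"ty": 0,"tz": 0,"ax": 0,"ay": 0,"az": 0.1496,"grip": 0},{"tx": 0,"ty": 0,"tz": 0,"ax": 0,"ay": 0,"az": 0.1496,"grip": 0},{"tx": 0,"ty": 0,"tz": 0,"ax": 0,"ay": 0,"az": 0.1496,"grip": 0},{"tx": 0,"ty": 0,"tz": 0,"ax": 0,"ay": 0,"az": 0.1496,"grip": 0},{"tx": 0,"ty": 0,"tz": 0,"ax": 0,"ay": 0,"az": 0.1496,"grip": 0},{"tx": 0,"ty": 0,"tz": 0,"ax": 0,"ay": 0,"az": 0.1496,"grip": 0},{"tx": 0,"ty": 0,"tz": 0,"ax": 0,"ay": 0,"az": 0.1496,"grip": 0},{"tx": 0,"ty": 0,"tz": 0,"ax": 0,"ay": 0,"az": 0.1496,"grip": 0},{"tx": 0,"ty": 0,"tz": 0,"ax": 0,"ay": 0,"az": 0.1496,"grip": 0},{"tx": 0,"ty": 0,"tz": 0,"ax": 0,"ay": 0,"az": 0.1496,"grip": 0},{"tx": 0,"ty": 0,"tz": 0,"ax": 0,"ay": 0,"az": 0.1496,"grip": 0}]}}

```text
t: 5.0
tool_pos: [0.3978, -0.1943, 0.2963]
orientation: [3.117, 0.393, 0.0]
force: [-0.4, 0.2, -0.2]
opening: 0.093
```

Request:
{"name": "step_arm", "arguments": {"targets": [{"tx": 0,"ty": 0,"tz": 0,"ax": 0,"ay": 0,"az": 0.1496,"grip": 0},{"tx": 0,"ty": 0,"tz": 0,"ax": 0,"ay": 0,"az": 0,"grip": 0}]}}

```text
t: 5.2
tool_pos: [0.3978, -0.1944, 0.2963]
orientation: [3.137, 0.166, 0.0]
force: [-0.7, -0.1, -0.7]
opening: 0.0931
```

```bash
cat > snap.py <<'E'
import sys
from plant import robot
from h import *
np.set_printoptions(suppress=True,precision=4)
n=sys.argv[1]; cam=sys.argv[2] if len(sys.argv)>2 else "wrist"
s=robot.read_state(); c=robot.read_camera(cam); print("t",s["t"],"q",s["q"],"p",s["tool_pos"],"F",s["force"],"o",s["orientation"],"op",s["opening"])
cv2.imwrite(f"pics/{n}.png",c["frame"]); c.pop("frame"); pickle.dump(dict(c=c,s=s),open(f"{n}.pkl","wb"))
E
python3 snap.py w3
```

```text
t 5.2 q [-0.5704 -0.3221  1.7534 -0.0001  1.7101  0.8947] p [ 0.3978 -0.1944  0.2963] F [-0.6634 -0.0892 -0.6776] o [3.1371 0.1659 0.0002] op 0.09313241496416541
```

View pics/w3.png

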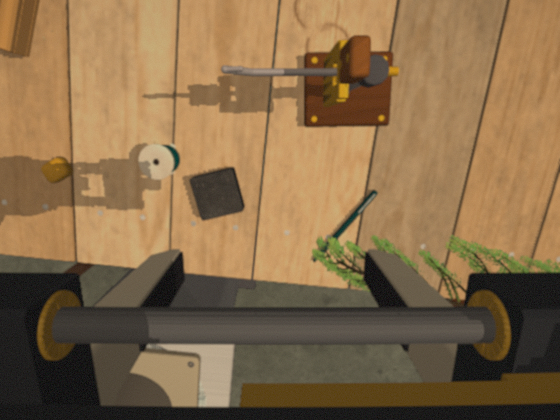

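The view is clear. The hook runs from the post near (375,70) to the nose near (225,70), with the handle at (355,58). I'll take a second, lower, tilted view for the bend.

Request:
{"name": "step_arm", "arguments": {"targets": [{"tx": 0,"ty": 0,"tz": 45,"ax": 0,"ay": 0,"az": 0,"grip": 0},{"tx": 0,"ty": 0,"tz": 45,"ax": 0,"ay": 0,"az": 0,"grip": 0},{"tx": 0,"ty": 0,"tz": 0,"ax": 0,"ay": 0.14,"az": 0,"grip": 0},{"tx": 0,"ty": 0,"tz": 0,"ax": 0,"ay": 0.14,"az": 0,"grip": 0},{"tx": 0,"ty": 0,"tz": 0,"ax": 0,"ay": 0.14,"az": 0,"grip": 0},{"tx": 0,"ty": 0,"tz": 0,"ax": 0,"ay": 0.14,"az": 0,"grip": 0},{"tx": 0,"ty": 0,"tz": 0,"ax": 0,"ay": 0.14,"az": 0,"grip": 0},{"tx": 0,"ty": 0,"tz": 0,"ax": 0,"ay": 0,"az": 0,"grip": 0}]}}

```text
t: 6.05
tool_pos: [0.3966, -0.1985, 0.2002]
orientation: [-2.906, -0.149, -1.057]
force: [-0.8, -0.6, 0.3]
opening: 0.0932
```

```bash
python3 snap.py w4; python3 - <<'E'
import cv2
for n,(x0,y0,w,h) in {"w3":(210,25,200,110)}.items():
    im=cv2.imread(f"pics/{n}.png"); cv2.imwrite(f"pics/{n}z.png",cv2.resize(im[y0:y0+h,x0:x0+w],None,fx=4,fy=4,interpolation=cv2.INTER_CUBIC))
E
```

```text
t 6.05 q [-1.1811 -0.8906  2.4459  0.6784  1.4095  0.2359] p [ 0.3966 -0.1985  0.2002] F [-0.7636 -0.6402  0.2981] o [-2.9059 -0.1488 -1.0571] op 0.09319551136105528
```

View pics/w4.png

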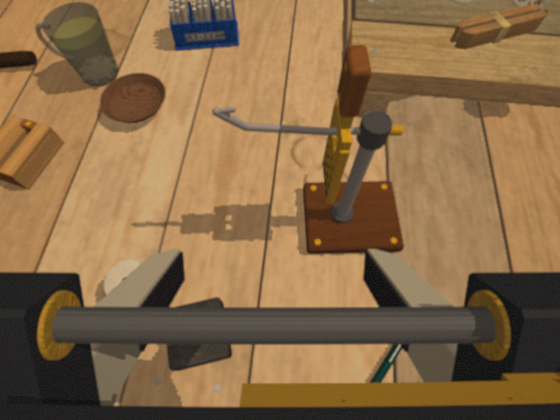

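View pics/w3z.png

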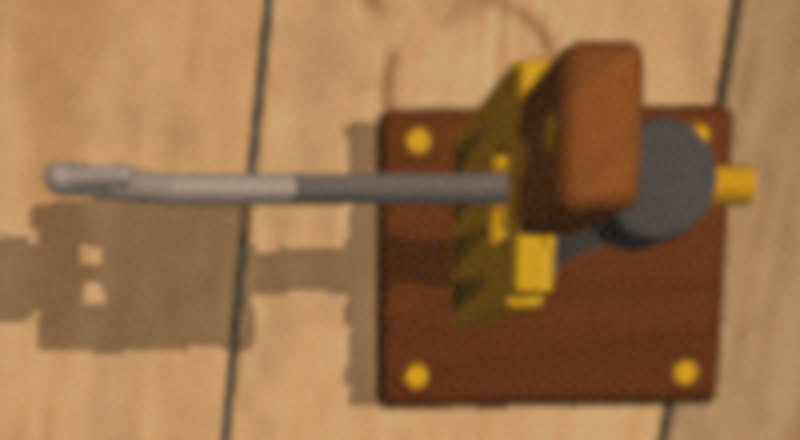

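The side view shows the hook rising to the nose near (215,110), with the bend near (245,128) and the post top near (375,125). q2 is at its lower limit, so I'll back off at the next move. First I'll measure from these pictures.

```bash
python3 - <<'E'
import cv2
im=cv2.imread("pics/w4.png"); z=lambda x0,y0,w,h,k,n:cv2.imwrite(n,cv2.resize(im[y0:y0+h,x0:x0+w],None,fx=k,fy=k,interpolation=cv2.INTER_CUBIC))
z(205,90,200,80,4,"pics/w4a.png"); z(290,30,120,230,2.6,"pics/w4b.png"); z(0,100,80,100,6,"pics/w4c.png")
E
```

```text
(no output)
```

View pics/w4a.png

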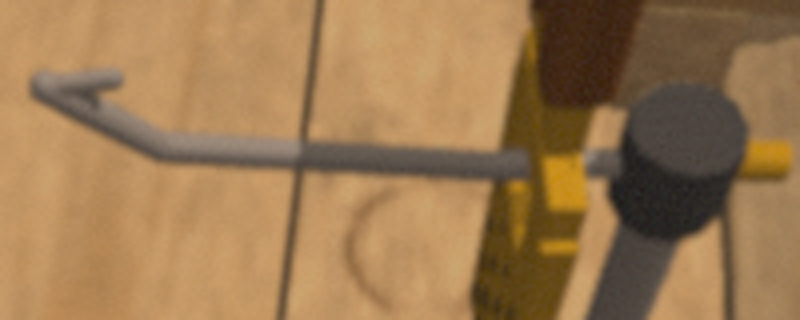

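View pics/w4b.png

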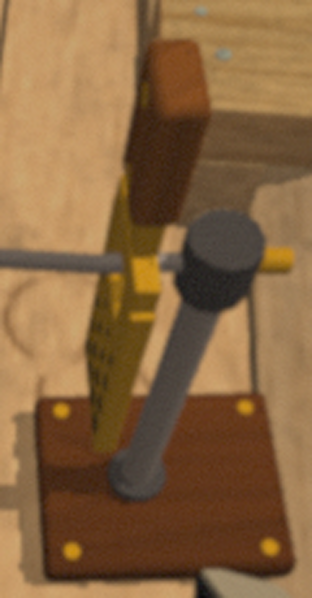

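```bash
cat > fit.py <<'E'
from h import *
np.set_printoptions(suppress=True,precision=4,linewidth=150)
cal=load(); c3=pickle.load(open("w3.pkl","rb"))["c"]; c4=pickle.load(open("w4.pkl","rb"))["c"]
A=lambda L:cz(4,0,(210,25),L); B=lambda L:cz(4,0,(205,90),L); C=lambda L:cz(2.6,0,(290,30),L)
sc=lambda L:cz(4,0,(295,230),L); sd=lambda L:cz(6,0,(195,145),L)
foot=lambda p:np.c_[np.array([(45,55),(45,-55),(-45,-55),(-45,55)])+[p[5],p[3]],[16]*4]/1000
def hk(b,P):
    P=hookpts(b,P); return np.c_[P[:,0]*0,P[:,0],P[:,1]+165]/1000
obs=[("w3 foot",c3,lambda p:foot(p),A([(384,109),(728,109),(713,402),(382,402)])),
 ("w4 foot",c4,lambda p:foot(p),C([(40,400),(265,393),(293,572),(50,578)])),
 ("w4 top",c4,lambda p:np.array([[0,0,.176]]),B([(687,132)])),
 ("w3 hook",c3,lambda p:hk(p[4],[(121.6,14.5),(109.5,17.8)]),A([(60,176),(122,180)])),
 ("w4 hook",c4,lambda p:hk(p[4],[(100,0),(121.6,14.5),(109.5,17.8)]),B([(163,147),(42,84),(116,76)])),
 ("sc hook",cal["scene"],lambda p:hk(p[4],[(121.6,14.5)]),sc([(47,43)])),
 ("sd hook",cal["side"],lambda p:hk(p[4],[(100,0),(121.6,14.5)]),sd([(376,256),(407,241)])),
 ("sc top",cal["scene"],lambda p:np.array([[0,0,.176]]),sc([(255,170)])),
 ("sd top",cal["side"],lambda p:np.array([[0,0,.176]]),sd([(210,160)])),
]
def wirex(c,p,ys):  # line pts
    return proj(c,stand2w(p,hk(p[4],[(y,0) for y in ys])))
def f(p,full=False):
    out=[];d={}
    for n,c,g,o in obs:
        w=.4 if n[:2] in("sc","sd") else 1
        e=(proj(c,stand2w(p,g(p)))-o); d[n]=e; out.append(w*e.ravel())
    for c,pts in((c3,A([(500,187),(300,187)])),(c4,B([(515,165),(300,153)]))):
        l=wirex(c,p,np.linspace(20,100,81)); 
        for q in pts:
            i=np.argmin(abs(l[:,0]-q[0])); out.append([np.interp(-q[0],-l[:,0],l[:,1])-q[1]]); d[str(q)]=out[-1]
    return d if full else np.concatenate(out)
if __name__=="__main__":
    r=least_squares(f,[.52,-.26,.11,-12,.1,0],x_scale=[.01,.01,.1,5,.1,5])
    print(r.x,r.cost); 
    for k,v in f(r.x,True).items(): print(k,np.round(v,1).tolist())
    J=np.linalg.inv(r.jac.T@r.jac); print("sd",np.sqrt(np.diag(J)))
    np.save("S.npy",r.x)
E
python3 fit.py
```

```text
[  0.5208  -0.2639   0.1207 -11.9184   0.133   -1.0508] 25.203044754489444
w3 foot [[-1.3, 0.2], [2.3, -0.8], [1.4, 1.3], [-1.2, 2.4]]
w4 foot [[-2.4, -1.8], [0.5, -0.7], [2.8, -0.3], [-2.1, -0.7]]
w4 top [[0.1, -1.2]]
w3 hook [[-0.1, 0.1], [0.4, -1.6]]
w4 hook [[-0.3, -0.3], [0.7, 0.2], [-0.7, 0.2]]
sc hook [[0.6, -1.5]]
sd hook [[-0.4, 0.5], [-0.1, 0.3]]
sc top [[1.4, -0.3]]
sd top [[0.4, 1.4]]
[334.625  71.375] [0.7]
[284.625  71.375] [0.4]
[333.375 130.875] [1.4]
[279.625 127.875] [0.6]
sd [0.0005 0.0003 0.0049 0.5391 0.0107 0.6598]
```

```bash
python3 - <<'E'
from fit import *
S=np.load("S.npy")
a=A([(603,128)])[0]; b=C([(180,74)])[0]
def f(p): 
    W=stand2w(S,[[p[0],p[1],p[2]]]); return np.r_[proj(c3,W)[0]-a,proj(c4,W)[0]-b]
r=least_squares(f,[0,.025,.234],x_scale=.01); print(r.x,r.fun)
for y in (20,25,30):
  W=stand2w(S,np.array([[-13,y-7,234.],[-13,y+7,234],[13,y+7,234],[13,y-7,234]])/1000)
  print(y,((proj(c3,W)-[210,25]+.5)*4-.5).round(0).tolist(),((proj(c4,W)-[290,30]+.5)*2.6-.5).round(0).tolist())
print(stand2w(S,[0,.025,.2]))
E
```

```text
[-0.0005  0.0255  0.2341] [-0.0518 -0.0079  0.0486 -0.0003]
20 [[676.0, 210.0], [590.0, 210.0], [597.0, 37.0], [685.0, 36.0]] [[242.0, 112.0], [181.0, 113.0], [167.0, 35.0], [225.0, 34.0]]
25 [[645.0, 210.0], [560.0, 211.0], [566.0, 37.0], [653.0, 37.0]] [[220.0, 113.0], [158.0, 113.0], [146.0, 35.0], [204.0, 34.0]]
30 [[615.0, 210.0], [529.0, 211.0], [534.0, 38.0], [622.0, 37.0]] [[198.0, 113.0], [136.0, 114.0], [125.0, 35.0], [184.0, 35.0]]
[[ 0.5178 -0.239   0.2   ]]
```

The stand fit is consistent: post at (0.521,-0.264), yaw 0.12 and bend b about 0.13. The handle sits 25.5 mm out with its top at 234 mm, which agrees with a hanging gauge. Next I'll untilt and go above the handle.

Request:
{"name": "step_arm", "arguments": {"targets": [{"tx": 0,"ty": 0,"tz": 0,"ax": 0,"ay": -0.14,"az": 0,"grip": 0},{"tx": 0,"ty": 0,"tz": 0,"ax": 0,"ay": -0.14,"az": 0,"grip": 0},{"tx": 0,"ty": 0,"tz": 0,"ax": 0,"ay": -0.14,"az": 0,"grip": 0},{"tx": 0,"ty": 0,"tz": 0,"ax": 0,"ay": -0.14,"az": 0,"grip": 0},{"tx": 0,"ty": 0,"tz": 0,"ax": 0,"ay": -0.14,"az": 0,"grip": 0},{"tx": 0,"ty": 0,"tz": -45,"ax": 0,"ay": 0,"az": 0,"grip": 0},{"tx": 0,"ty": 0,"tz": -45,"ax": 0,"ay": 0,"az": 0,"grip": 0},{"tx": 0,"ty": 0,"tz": 0,"ax": 0,"ay": 0,"az": 0,"grip": 0}]}}

```text
t: 6.9
tool_pos: [0.4052, -0.1981, 0.3056]
orientation: [3.126, 0.185, 0.013]
force: [1.2, 0.3, -0.1]
opening: 0.0929
```

```bash
cat > to.py <<'E'
# python3 to.py sx sy sz lean(deg)  -> target gauge GRIP centre in stand frame mm from hook_root(y,z), prints remaining tool-frame delta
from plant import robot
from h import *
np.set_printoptions(suppress=True,precision=3)
S=np.load("S.npy")
def Rtool(yaw,lean):
    # tool x = stand x, y=-stand y, z=down ; lean: handle (tool back) toward -stand y
    R0=np.array([[1,0,0],[0,-1,0],[0,0,-1.]]).T
    return rotz(yaw)@Ro.from_rotvec([lean,0,0]).as_matrix()@R0   # + about x: z-> -y
def delta(p,R):
    s=robot.read_state(); Rm=toolR(s)
    return Rm.T@(p-s["tool_pos"])*1000, Ro.from_matrix(Rm.T@R).as_rotvec(), s
E
python3 - <<'E'
from to import *
R=Rtool(S[2],0); p=stand2w(S,[0,.0255,.30])[0]
d,w,s=delta(p,R); print(d,w,s["q"],s["tool_pos"],s["force"])
E
```

```text
[106.932  53.421   7.007] [ 0.011 -0.008 -0.002] [-0.565 -0.312  1.728 -0.004  1.712  0.886] [ 0.405 -0.198  0.306] [ 1.185  0.344 -0.129]
```

Request:
{"name": "step_arm", "arguments": {"targets": [{"tx": 35,"ty": 18,"tz": 0,"ax": 0.011,"ay": -0.008,"az": -0.002,"grip": 0},{"tx": 35,"ty": 18,"tz": 0,"ax": 0,"ay": 0,"az": 0,"grip": 0},{"tx": 36,"ty": 17,"tz": 0,"ax": 0,"ay": 0,"az": 0,"grip": 0},{"tx": 0,"ty": 0,"tz": 0,"ax": 0,"ay": 0,"az": 0,"grip": 0}]}}

```text
t: 7.3
tool_pos: [0.5161, -0.2373, 0.2938]
orientation: [-3.127, -0.187, 0.017]
force: [-0.8, 0.4, -0.7]
opening: 0.093
```

```bash
python3 snap.py w5; python3 - <<'E'
from to import *
R=Rtool(S[2],0); p=stand2w(S,[0,.0255,.209])[0]
d,w,s=delta(p,R); print(d,w,s["q"],s["tool_pos"],s["force"])
E
```

```text
t 7.3 q [-0.5222  0.039   1.4306  0.0013  1.686   0.9295] p [ 0.5161 -0.2373  0.2938] F [-0.8379  0.3885 -0.7177] o [-3.1272 -0.1868  0.0172] op 0.09296239991495585
[ 3.889  2.875 85.752] [-0.01   0.01  -0.001] [-0.523  0.034  1.434  0.002  1.688  0.929] [ 0.514 -0.237  0.295] [-0.553  0.419 -0.385]
```

View pics/w5.png

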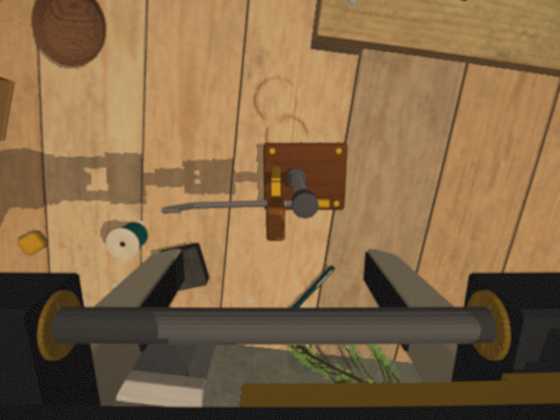

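The handle is at (275,220), between the fingers. Now a partial descent, then let the arm settle.

Request:
{"name": "step_arm", "arguments": {"targets": [{"tx": 4,"ty": 3,"tz": 20,"ax": -0.01,"ay": 0.01,"az": 0,"grip": 0},{"tx": 0,"ty": 0,"tz": 20,"ax": 0,"ay": 0,"az": 0,"grip": 0},{"tx": 0,"ty": 0,"tz": 0,"ax": 0,"ay": 0,"az": 0,"grip": 0},{"tx": 0,"ty": 0,"tz": 0,"ax": 0,"ay": 0,"az": 0,"grip": 0},{"tx": 0,"ty": 0,"tz": 0,"ax": 0,"ay": 0,"az": 0,"grip": 0}]}}

```text
t: 7.85
tool_pos: [0.5162, -0.2401, 0.2574]
orientation: [-3.136, -0.182, -0.006]
force: [-0.3, 0.4, 0.2]
opening: 0.0929
```

```bash
python3 snap.py w6; python3 - <<'E'
from to import *
R=Rtool(S[2],0); p=stand2w(S,[0,.0255,.209])[0]
d,w,s=delta(p,R); print(d,w,s["q"],s["tool_pos"],s["force"])
E
```

```text
t 7.85 q [-0.5271  0.0287  1.5065  0.0024  1.6037  0.9276] p [ 0.5162 -0.2401  0.2574] F [-0.3123  0.3811  0.2417] o [-3.1358 -0.1824 -0.0057] op 0.09285406820360427
[ 1.623 -1.586 48.171] [-0.001 -0.004 -0.005] [-0.528  0.029  1.506  0.003  1.604  0.927] [ 0.516 -0.24   0.257] [ 0.957 -0.003 -1.019]
```

View pics/w6.png

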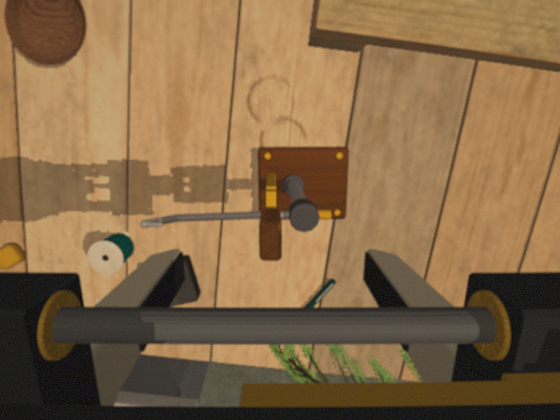

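The handle top is at (269,240), centred between the fingers (cx is 273). Descending the rest and closing.

Request:
{"name": "step_arm", "arguments": {"targets": [{"tx": 1.5,"ty": -1.5,"tz": 24,"ax": 0,"ay": -0.004,"az": -0.005,"grip": 0},{"tx": 0,"ty": 0,"tz": 24,"ax": 0,"ay": 0,"az": 0,"grip": 0},{"tx": 0,"ty": 0,"tz": 0,"ax": 0,"ay": 0,"az": 0,"grip": 0},{"tx": 0,"ty": 0,"tz": 0,"ax": 0,"ay": 0,"az": 0,"grip": 0},{"tx": 0,"ty": 0,"tz": 0,"ax": 0,"ay": 0,"az": 0,"grip": 100},{"tx": 0,"ty": 0,"tz": 0,"ax": 0,"ay": 0,"az": 0,"grip": 130},{"tx": 0,"ty": 0,"tz": 0,"ax": 0,"ay": 0,"az": 0,"grip": 160}], "squeeze": 5}}

```text
t: 8.6
tool_pos: [0.5171, -0.2389, 0.208]
orientation: [-3.134, -0.188, 0.002]
force: [-0.4, -0.4, -0.7]
opening: 0.0731
```

```bash
python3 snap.py w7; python3 - <<'E'
from to import *
R=Rtool(S[2],0); p=stand2w(S,[0,.0255,.209])[0]
d,w,s=delta(p,R); print(d,w,s["q"],s["tool_pos"],s["force"])
E
```

```text
t 8.6 q [-0.5233  0.051   1.5728  0.0008  1.5202  0.9274] p [ 0.5171 -0.2389  0.208 ] F [-0.417  -0.4312 -0.7201] o [-3.1339 -0.1883  0.0024] op 0.07312942959570214
[ 0.827 -0.099 -1.315] [-0.002  0.002 -0.001] [-0.523  0.051  1.573  0.001  1.52   0.927] [ 0.517 -0.239  0.208] [ 0.293 -0.301 -0.349]
```

View pics/w7.png

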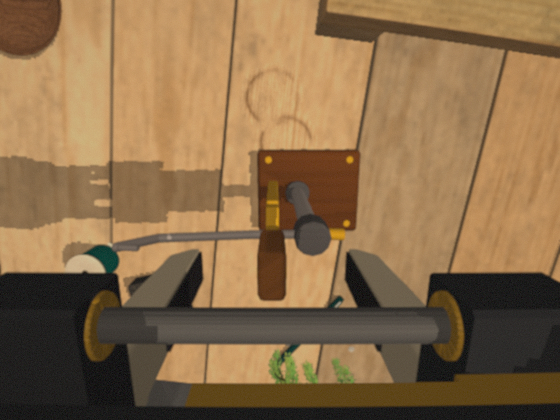

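Request:
{"name": "step_arm", "arguments": {"targets": [{"tx": 0,"ty": 0,"tz": 0,"ax": 0,"ay": 0,"az": 0,"grip": 200},{"tx": 0,"ty": 0,"tz": 0,"ax": 0,"ay": 0,"az": 0,"grip": 255},{"tx": 0,"ty": 0,"tz": 0,"ax": 0,"ay": 0,"az": 0,"grip": 255},{"tx": 0,"ty": 0,"tz": 0,"ax": 0,"ay": 0,"az": 0,"grip": 255},{"tx": 0,"ty": 0,"tz": 0,"ax": 0,"ay": 0,"az": 0,"grip": 255},{"tx": 0,"ty": 0,"tz": 0,"ax": 0,"ay": 0,"az": 0,"grip": 255},{"tx": 0,"ty": 0,"tz": 0,"ax": 0,"ay": 0,"az": 0,"grip": 255},{"tx": 0,"ty": 0,"tz": 0,"ax": 0,"ay": 0,"az": 0,"grip": 255},{"tx": 0,"ty": 0,"tz": 0,"ax": 0,"ay": 0,"az": 0,"grip": 255},{"tx": 0,"ty": 0,"tz": 0,"ax": 0,"ay": 0,"az": 0,"grip": 255}], "squeeze": 5}}

```text
t: 9.65
tool_pos: [0.5165, -0.2383, 0.2066]
orientation: [-3.133, -0.189, 0.005]
force: [-0.2, 0.7, 0.8]
opening: 0.0137
```

Request:
{"name": "step_arm", "arguments": {"targets": [{"tx": 0,"ty": 0,"tz": 0,"ax": 0,"ay": 0,"az": 0,"grip": 255},{"tx": 0,"ty": 0,"tz": 0,"ax": 0,"ay": 0,"az": 0,"grip": 255}], "squeeze": 40}}

```text
t: 9.85
tool_pos: [0.5165, -0.2384, 0.2067]
orientation: [-3.133, -0.188, 0.005]
force: [-1.0, 0.4, 0.3]
opening: 0.0136
```

```bash
cat > avg.py <<'E'
import sys
from to import *
def avg(n=8):
    F=[];P=[];O=[]
    for i in range(n):
        robot.read_camera("wrist"); s=robot.read_state(); F.append(s["force"]);P.append(s["tool_pos"]);O.append(toolR(s))
    F=np.array(F);P=np.array(P)
    R=Ro.from_matrix(np.array(O)).mean().as_matrix()
    Sv=rotz(S[2]).T
    print("t %.2f"%s["t"],"F world",F.mean(0),"sd",F.std(0),"Fstand",Sv@F.mean(0))
    print("tcp stand mm from root",(Sv@(P.mean(0)-[S[0],S[1],.165])*1000),"std",P.std(0)*1000)
    print("rotvec err to lean0",Ro.from_matrix(Rtool(S[2],0).T@R).as_rotvec(),"op",s["opening"]*1000,"wt",s["wrist_torque"])
    return P.mean(0),R
if __name__=="__main__": avg(int(sys.argv[1]) if len(sys.argv)>1 else 8)
E
python3 avg.py 8; python3 snap.py w8
```

```text
t 10.25 F world [-0.035  1.031  0.4  ] sd [0.479 0.352 0.501] Fstand [0.09  1.027 0.4  ]
tcp stand mm from root [-1.175 25.753 41.666] std [0.012 0.014 0.016]
rotvec err to lean0 [ 0.003 -0.003  0.001] op 13.532544261734936 wt [ 0.153  0.188 -0.034]
t 10.25 q [-0.5232  0.0519  1.5744  0.0009  1.5198  0.9274] p [ 0.5165 -0.2384  0.2067] F [0.6784 1.1999 1.1651] o [-3.1327 -0.1885  0.005 ] op 0.013532544261734936
```

View pics/w8.png

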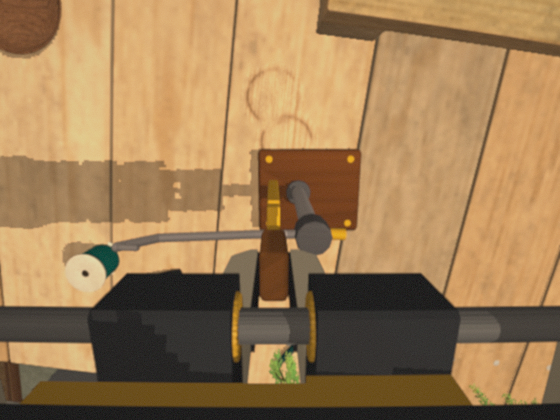

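The handle is gripped at (272,265). I'll lift 6 mm to mid-eye and weigh it.

Request:
{"name": "step_arm", "arguments": {"targets": [{"tx": 0,"ty": 0,"tz": -2,"ax": 0,"ay": 0,"az": 0,"grip": 255},{"tx": 0,"ty": 0,"tz": -2,"ax": 0,"ay": 0,"az": 0,"grip": 255},{"tx": 0,"ty": 0,"tz": -2,"ax": 0,"ay": 0,"az": 0,"grip": 255},{"tx": 0,"ty": 0,"tz": 0,"ax": 0,"ay": 0,"az": 0,"grip": 255},{"tx": 0,"ty": 0,"tz": 0,"ax": 0,"ay": 0,"az": 0,"grip": 255}]}}

```text
t: 10.8
tool_pos: [0.5166, -0.2385, 0.2127]
orientation: [-3.133, -0.188, 0.005]
force: [0.3, -0.2, -1.0]
opening: 0.0135
```

```bash
python3 avg.py 10; python3 snap.py w9
```

```text
t 11.30 F world [ 0.08  -0.065 -1.986] sd [0.367 0.537 0.611] Fstand [ 0.071 -0.074 -1.986]
tcp stand mm from root [-1.196 25.729 47.597] std [0.021 0.016 0.028]
rotvec err to lean0 [ 0.003 -0.003  0.001] op 13.882666662906749 wt [-0.03   0.177 -0.043]
t 11.3 q [-0.5232  0.0494  1.5661  0.0009  1.5306  0.9274] p [ 0.5165 -0.2385  0.2126] F [-0.0776  0.5606 -2.5995] o [-3.1327 -0.1884  0.0051] op 0.013882666662906749
```

View pics/w9.png

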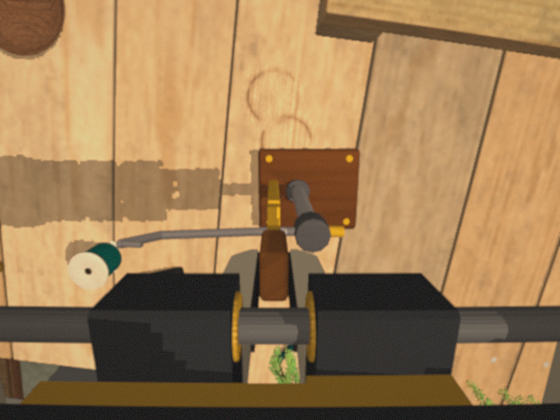

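It's free, and it weighs about 2.0 N. Sliding out along the wire to y of about 86 mm, then I'll feel the bend.

Request:
{"name": "step_arm", "arguments": {"targets": [{"tx": 0,"ty": -6,"tz": -0.3,"ax": 0,"ay": 0,"az": 0,"grip": 255},{"tx": 0,"ty": -6,"tz": -0.3,"ax": 0,"ay": 0,"az": 0,"grip": 255},{"tx": 0,"ty": -6,"tz": -0.8,"ax": 0,"ay": 0,"az": 0,"grip": 255},{"tx": 0,"ty": -6,"tz": -0.8,"ax": 0,"ay": 0,"az": 0,"grip": 255},{"tx": 0,"ty": -6,"tz": -0.8,"ax": 0,"ay": 0,"az": 0,"grip": 255},{"tx": 0,"ty": -6,"tz": -0.8,"ax": 0,"ay": 0,"az": 0,"grip": 255},{"tx": 0,"ty": -6,"tz": -0.8,"ax": 0,"ay": 0,"az": 0,"grip": 255},{"tx": 0,"ty": -6,"tz": -0.8,"ax": 0,"ay": 0,"az": 0,"grip": 255},{"tx": 0,"ty": -6,"tz": -0.8,"ax": 0,"ay": 0,"az": 0,"grip": 255},{"tx": 0,"ty": -6,"tz": -0.8,"ax": 0,"ay": 0,"az": 0,"grip": 255},{"tx": 0,"ty": 0,"tz": 0,"ax": 0,"ay": 0,"az": 0,"grip": 255},{"tx": 0,"ty": 0,"tz": 0,"ax": 0,"ay": 0,"az": 0,"grip": 255},{"tx": 0,"ty": 0,"tz": 0,"ax": 0,"ay": 0,"az": 0,"grip": 255}]}}

```text
t: 12.65
tool_pos: [0.5094, -0.1791, 0.2198]
orientation: [-3.133, -0.188, 0.005]
force: [0.4, -0.3, -2.9]
opening: 0.0136
```

```bash
python3 avg.py 10; python3 snap.py w10
```

```text
t 13.15 F world [-0.033  0.133 -1.786] sd [0.437 0.442 0.397] Fstand [-0.016  0.136 -1.786]
tcp stand mm from root [-1.152 85.548 54.816] std [0.012 0.067 0.024]
rotvec err to lean0 [ 0.003 -0.003  0.001] op 13.899705271600057 wt [0.002 0.144 0.003]
t 13.15 q [-0.4338 -0.0327  1.6355  0.0013  1.5431  1.0169] p [ 0.5094 -0.179   0.2199] F [ 0.1632  0.5572 -2.1637] o [-3.1328 -0.1883  0.0051] op 0.013899705271600057
```

View pics/w10.png

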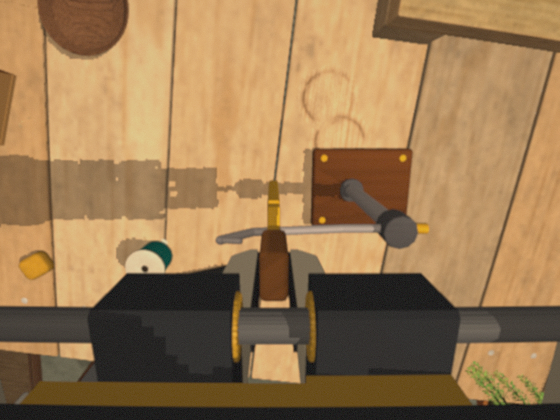

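Request:
{"name": "step_arm", "arguments": {"targets": [{"tx": 0,"ty": 0,"tz": -1.5,"ax": 0,"ay": 0,"az": 0,"grip": 255},{"tx": 0,"ty": 0,"tz": -1.5,"ax": 0,"ay": 0,"az": 0,"grip": 255},{"tx": 0,"ty": 0,"tz": -1,"ax": 0,"ay": 0,"az": 0,"grip": 255},{"tx": 0,"ty": 0,"tz": 0,"ax": 0,"ay": 0,"az": 0,"grip": 255}]}}

```text
t: 13.6
tool_pos: [0.5096, -0.179, 0.2242]
orientation: [-3.133, -0.189, 0.004]
force: [-0.0, 0.2, -1.5]
opening: 0.0137
```

Request:
{"name": "step_arm", "arguments": {"targets": [{"tx": 0,"ty": 0,"tz": -0.5,"ax": 0,"ay": 0,"az": 0,"grip": 255},{"tx": 0,"ty": 0,"tz": 0,"ax": 0,"ay": 0,"az": 0,"grip": 255}]}}

```text
t: 13.8
tool_pos: [0.5094, -0.1789, 0.2244]
orientation: [-3.133, -0.188, 0.005]
force: [-0.3, 0.5, -2.4]
opening: 0.0138
```

Request:
{"name": "step_arm", "arguments": {"targets": [{"tx": 0,"ty": 0,"tz": -0.5,"ax": 0,"ay": 0,"az": 0,"grip": 255},{"tx": 0,"ty": 0,"tz": 0,"ax": 0,"ay": 0,"az": 0,"grip": 255}]}}

```text
t: 14.0
tool_pos: [0.5094, -0.1789, 0.2249]
orientation: [-3.133, -0.188, 0.005]
force: [-0.5, 0.0, -2.1]
opening: 0.0137
```

```bash
python3 avg.py 6
```

```text
t 14.30 F world [-0.228  0.269 -1.78 ] sd [0.606 0.375 0.453] Fstand [-0.194  0.294 -1.78 ]
tcp stand mm from root [-1.097 85.687 59.863] std [0.012 0.014 0.013]
rotvec err to lean0 [ 0.003 -0.003  0.001] op 13.410402819203506 wt [-0.05   0.158  0.052]
```

Request:
{"name": "step_arm", "arguments": {"targets": [{"tx": 0,"ty": 0,"tz": -0.4,"ax": 0,"ay": 0,"az": 0,"grip": 255},{"tx": 0,"ty": 0,"tz": 0,"ax": 0,"ay": 0,"az": 0,"grip": 255}]}}

```text
t: 14.5
tool_pos: [0.5094, -0.1789, 0.2253]
orientation: [-3.133, -0.188, 0.005]
force: [0.2, 0.3, -1.2]
opening: 0.0137
```

Request:
{"name": "step_arm", "arguments": {"targets": [{"tx": 0,"ty": 0,"tz": -0.4,"ax": 0,"ay": 0,"az": 0,"grip": 255},{"tx": 0,"ty": 0,"tz": 0,"ax": 0,"ay": 0,"az": 0,"grip": 255}]}}

```text
t: 14.7
tool_pos: [0.5093, -0.1789, 0.2256]
orientation: [-3.133, -0.188, 0.005]
force: [0.2, 0.5, -3.7]
opening: 0.0134
```

```bash
python3 avg.py 5
```

```text
t 14.95 F world [ 0.194 -0.085 -2.507] sd [0.363 0.293 0.098] Fstand [ 0.182 -0.108 -2.507]
tcp stand mm from root [-1.149 85.69  60.555] std [0.012 0.014 0.023]
rotvec err to lean0 [ 0.003 -0.003  0.001] op 13.715480998970117 wt [-0.006  0.213 -0.006]
```

Request:
{"name": "step_arm", "arguments": {"targets": [{"tx": 0,"ty": 0,"tz": -0.3,"ax": 0,"ay": 0,"az": 0,"grip": 255},{"tx": 0,"ty": 0,"tz": 0,"ax": 0,"ay": 0,"az": 0,"grip": 255}]}}

```text
t: 15.15
tool_pos: [0.5093, -0.1789, 0.2258]
orientation: [-3.133, -0.188, 0.005]
force: [0.1, 0.4, -3.4]
opening: 0.0133
```

```bash
python3 avg.py 5
```

```text
t 15.40 F world [ 0.02  -0.407 -4.04 ] sd [0.47  0.395 0.185] Fstand [-0.029 -0.407 -4.04 ]
tcp stand mm from root [-1.153 85.707 60.83 ] std [0.018 0.013 0.032]
rotvec err to lean0 [ 0.003 -0.003  0.001] op 13.576804665221642 wt [-0.039  0.149  0.028]
```

Contact with the wire's underside comes at eye z of about 12.3 mm, which gives b ≈ 0.133 and agrees with the vision fit. I'll lower to mid-eye and check the nose's position along y in the close view.

Request:
{"name": "step_arm", "arguments": {"targets": [{"tx": 0,"ty": 0,"tz": 3,"ax": 0,"ay": 0,"az": 0,"grip": 255},{"tx": 0,"ty": 0,"tz": 3,"ax": 0,"ay": 0,"az": 0,"grip": 255},{"tx": 0,"ty": 0,"tz": 0,"ax": 0,"ay": 0,"az": 0,"grip": 255},{"tx": 0,"ty": 0,"tz": 0,"ax": 0,"ay": 0,"az": 0,"grip": 255}]}}

```text
t: 15.8
tool_pos: [0.5093, -0.1789, 0.22]
orientation: [-3.133, -0.188, 0.005]
force: [-1.0, 0.4, -2.2]
opening: 0.0135
```

```bash
python3 avg.py 4; python3 snap.py w11; python3 - <<'E'
from fit import *
im=cv2.imread("pics/w11.png"); im2=im[195:275,200:360]; cv2.imwrite("pics/w11z.png",cv2.resize(im2,None,fx=5,fy=5,interpolation=cv2.INTER_CUBIC))
c=pickle.load(open("w11.pkl","rb"))["c"]; S=np.load("S.npy"); S[4]=.1334
print(((proj(c,stand2w(S,hk(S[4],[(70,0),(100,0),(121.6,14.5),(109.5,17.8)])))-[200,195]+.5)*5-.5).round(0))
# nose moved +1mm y
print(((proj(c,stand2w(S,hk(S[4],[(100,0),(121.6,14.5)])+[0,.001,0]))-[200,195]+.5)*5-.5).round(0))
print("collar",((proj(c,stand2w(S,[[0,0,.176]]))-[200,195]+.5)*5-.5).round(0))
h=stand2w(S,np.array([[-14.2,85.7-7,230],[-14.2,85.7+7,230],[11.8,85.7+7,230],[11.8,85.7-7,230]])/1000+[0,0,.0107])
print("handle",((proj(c,h)-[200,195]+.5)*5-.5).round(0))
E
```

```text
t 16.00 F world [-0.091  0.513 -1.643] sd [0.718 0.263 0.604] Fstand [-0.029  0.52  -1.643]
tcp stand mm from root [-1.02  85.653 55.147] std [0.026 0.009 0.031]
rotvec err to lean0 [ 0.003 -0.003  0.001] op 13.695170085125442 wt [-0.028  0.154  0.026]
t 16.0 q [-0.4337 -0.0328  1.6351  0.0013  1.5433  1.0169] p [ 0.5095 -0.179   0.2202] F [-0.2114  0.4687 -0.9661] o [-3.1329 -0.1884  0.0046] op 0.013695170085125443
[[482. 176.]
 [264. 184.]
 [102. 225.]
 [199. 230.]]
[[257. 184.]
 [ 94. 225.]]
collar [[1003.  190.]]
handle [[432. 521.]
 [292. 521.]
 [288. 278.]
 [434. 278.]]
```

View pics/w11z.png

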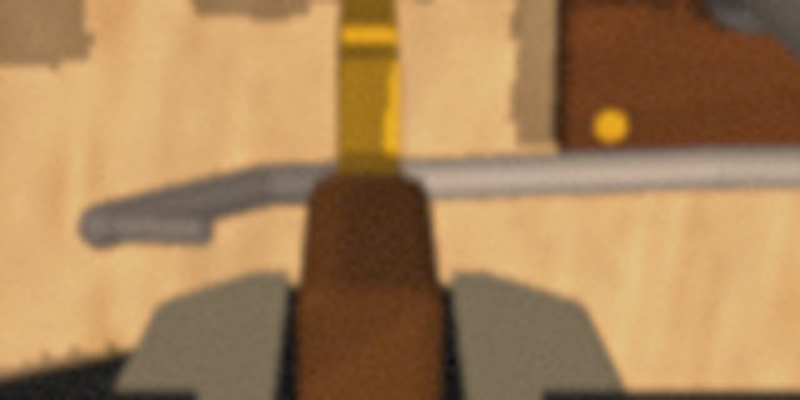

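The nose shows at (220,240) in full-frame pixels, matching the model. The fingers and handle appear about 8 zoomed px off from prediction, so relative to the hand the hook is about 1.1 mm further out. I'll plan the path with that correction.

```bash
cat > plan.py <<'E'
from to import *
DY=1.1; b=.136; L=48.17
def eye2tcp(y,z,lean,x=-1.1):
    return stand2w(S,np.array([[x,y-L*np.sin(lean),165+z+L*np.cos(lean)]])/1000)[0], Rtool(S[2],lean)
def bent(P): return hookpts(b,P)+[DY,0]
def rows(way,P,R):
    for y,z,l in way:
        p,Rn=eye2tcp(y,z,l); d=R.T@(p-P)*1000; w=Ro.from_matrix(R.T@Rn).as_rotvec()
        print("eye(%.1f,%.1f) lean %.3f:"%(y,z,l),"d",d.round(1),"w",w.round(3)); P,R=p,Rn
def cur():
    import avg; return avg.avg(4)
def eyenow(P,R):
    v=rotz(S[2]).T@R@[0,0,1]; q=rotz(S[2]).T@(P-[S[0],S[1],.165])*1000+v*L; return q, np.arctan2(v[1],-v[2])
E
python3 - <<'E'
from plan import *
P,R=cur(); q,l=eyenow(P,R); print("eye",q,"lean",l)
e=bent([(88,0.3)])[0]; lf=.5585+b; print("target",e,lf)
n=10
way=[(q[1]+(e[0]-q[1])*i/n, q[2]+(e[1]-q[2])*i/n, lf*i/n) for i in range(1,n+1)]
rows(way,P,R)
E
```

```text
t 16.25 F world [-0.305 -0.031 -1.97 ] sd [0.263 0.116 0.321] Fstand [-0.306  0.006 -1.97 ]
tcp stand mm from root [-1.064 85.669 55.072] std [0.015 0.017 0.029]
rotvec err to lean0 [ 0.003 -0.003  0.001] op 13.662938003529037 wt [-0.024  0.144 -0.013]
eye [-1.203 85.827  6.902] lean 0.003276724532849653
target [88.598  7.076] 0.6945
eye(86.1,6.9) lean 0.069: d [-0.   2.9  0.1] w [ 0.066  0.003 -0.001]
eye(86.4,6.9) lean 0.139: d [-0.   3.1  0.1] w [ 0.069 -0.     0.   ]
eye(86.7,7.0) lean 0.208: d [-0.   3.1  0.1] w [0.069 0.    0.   ]
eye(86.9,7.0) lean 0.278: d [0.  3.1 0.2] w [0.069 0.    0.   ]
eye(87.2,7.0) lean 0.347: d [-0.   3.1  0.2] w [ 0.069  0.    -0.   ]
eye(87.5,7.0) lean 0.417: d [0.  3.1 0.2] w [ 0.069 -0.    -0.   ]
eye(87.8,7.0) lean 0.486: d [0.  3.1 0.2] w [0.069 0.    0.   ]
eye(88.0,7.0) lean 0.556: d [-0.   3.1  0.2] w [ 0.069 -0.    -0.   ]
eye(88.3,7.1) lean 0.625: d [0.  3.1 0.2] w [ 0.069  0.    -0.   ]
eye(88.6,7.1) lean 0.695: d [-0.   3.1  0.3] w [ 0.069  0.    -0.   ]
```

Request:
{"name": "step_arm", "arguments": {"targets": [{"tx": 0,"ty": 2.9,"tz": 0.1,"ax": 0.066,"ay": 0.003,"az": 0,"grip": 255},{"tx": 0,"ty": 3.1,"tz": 0.1,"ax": 0.0695,"ay": 0,"az": 0,"grip": 255},{"tx": 0,"ty": 3.1,"tz": 0.1,"ax": 0.0695,"ay": 0,"az": 0,"grip": 255},{"tx": 0,"ty": 3.1,"tz": 0.2,"ax": 0.0695,"ay": 0,"az": 0,"grip": 255},{"tx": 0,"ty": 3.1,"tz": 0.2,"ax": 0.0695,"ay": 0,"az": 0,"grip": 255},{"tx": 0,"ty": 0,"tz": 0,"ax": 0,"ay": 0,"az": 0,"grip": 255},{"tx": 0,"ty": 0,"tz": 0,"ax": 0,"ay": 0,"az": 0,"grip": 255}]}}

```text
t: 16.95
tool_pos: [0.5111, -0.1943, 0.2167]
orientation: [-2.791, -0.166, 0.03]
force: [0.6, -0.1, -1.6]
opening: 0.0135
```

```bash
python3 - <<'E'
from plan import *
P,R=cur(); q,l=eyenow(P,R); print("eye",q,"lean",l, robot.read_state()["q"])
e=bent([(88,0.3)])[0]; lf=.5585+b; n=5
way=[(q[1]+(e[0]-q[1])*i/n, q[2]+(e[1]-q[2])*i/n, l+(lf-l)*i/n) for i in range(1,n+1)]
rows(way,P,R)
E
```

```text
t 17.15 F world [ 0.157  0.261 -1.787] sd [0.277 0.25  0.301] Fstand [ 0.188  0.24  -1.787]
tcp stand mm from root [-0.843 71.079 52.553] std [0.074 0.236 0.253]
rotvec err to lean0 [ 0.346  0.    -0.   ] op 13.628201285003307 wt [-0.367  0.139 -0.019]
eye [-0.82  87.401  7.233] lean 0.34567952022898746 [-0.634  0.186  1.451  0.254  1.74   0.829]
eye(87.6,7.2) lean 0.415: d [-0.3  3.1  0.2] w [ 0.07 -0.    0.  ]
eye(87.9,7.2) lean 0.485: d [-0.   3.2  0.2] w [0.07 0.   0.  ]
eye(88.1,7.1) lean 0.555: d [-0.   3.2  0.3] w [ 0.07 -0.   -0.  ]
eye(88.4,7.1) lean 0.625: d [0.  3.2 0.3] w [ 0.07 -0.   -0.  ]
eye(88.6,7.1) lean 0.695: d [-0.   3.2  0.3] w [ 0.07  0.   -0.  ]
```

Request:
{"name": "step_arm", "arguments": {"targets": [{"tx": -0.2,"ty": 3.1,"tz": 0.2,"ax": 0.07,"ay": 0,"az": 0,"grip": 255},{"tx": 0,"ty": 3.2,"tz": 0.2,"ax": 0.07,"ay": 0,"az": 0,"grip": 255},{"tx": 0,"ty": 3.2,"tz": 0.3,"ax": 0.07,"ay": 0,"az": 0,"grip": 255},{"tx": 0,"ty": 3.2,"tz": 0.3,"ax": 0.07,"ay": 0,"az": 0,"grip": 255},{"tx": 0,"ty": 3.2,"tz": 0.3,"ax": 0.07,"ay": 0,"az": 0,"grip": 255},{"tx": 0,"ty": 0,"tz": 0,"ax": 0,"ay": 0,"az": 0,"grip": 255},{"tx": 0,"ty": 0,"tz": 0,"ax": 0,"ay": 0,"az": 0,"grip": 255},{"tx": 0,"ty": 0,"tz": 0,"ax": 0,"ay": 0,"az": 0,"grip": 255},{"tx": 0,"ty": 0,"tz": 0,"ax": 0,"ay": 0,"az": 0,"grip": 255}]}}

```text
t: 18.05
tool_pos: [0.5131, -0.2066, 0.2098]
orientation: [-2.443, -0.149, 0.052]
force: [-0.5, -0.2, -0.7]
opening: 0.0135
```

```bash
python3 - <<'E'
from plan import *
P,R=cur(); q,l=eyenow(P,R); print("eye",q,"lean",l, robot.read_state()["q"])
lf=.5585+b
pts=bent([(92,.5),(96,1.5),(98,3.25),(100,5),(102,6.75),(104,8.5),(106,9.75),(108,11),(110,12.25),(112,13.5),(114,14.75),(116,16),(118,16.75),(120,17.5),(123,19),(126,20.5),(132,23.5),(138,26)])
rows([(y,z,lf) for y,z in pts],P,R)
E
python3 snap.py w12; python3 - <<'E'
from fit import *
im=cv2.imread("pics/w12.png")
c=pickle.load(open("w12.pkl","rb"))["c"]; S=np.load("S.npy")
print(proj(c,stand2w(S,hk(.134,[(70,0),(100,0),(121.6,14.5),(109.5,17.8)]))))
E
```

```text
t 18.25 F world [-0.312  0.178 -2.229] sd [0.615 0.514 0.138] Fstand [-0.288  0.215 -2.229]
tcp stand mm from root [-0.967 57.676 44.493] std [0.088 0.074 0.21 ]
rotvec err to lean0 [ 0.695  0.001 -0.001] op 13.67877007929694 wt [-0.606  0.074  0.035]
eye [-0.935 88.541  7.51 ] lean 0.6954679327471194 [-0.769  0.468  1.247  0.453  1.963  0.74 ]
eye(92.5,7.8) lean 0.695: d [-0.1 -3.3  2.3] w [-0.001 -0.001  0.001]
eye(96.4,9.3) lean 0.695: d [ 0.  -3.9  1.3] w [0. 0. 0.]
eye(98.1,11.4) lean 0.695: d [ 0.  -2.6 -0.4] w [0. 0. 0.]
eye(99.8,13.4) lean 0.695: d [ 0.  -2.6 -0.4] w [0. 0. 0.]
eye(101.6,15.4) lean 0.695: d [-0.  -2.6 -0.4] w [0. 0. 0.]
eye(103.3,17.4) lean 0.695: d [ 0.  -2.6 -0.4] w [0. 0. 0.]
eye(105.2,18.9) lean 0.695: d [ 0.  -2.4 -0. ] w [0. 0. 0.]
eye(107.0,20.4) lean 0.695: d [-0.  -2.4 -0. ] w [0. 0. 0.]
eye(108.8,21.9) lean 0.695: d [ 0.  -2.4 -0. ] w [0. 0. 0.]
eye(110.6,23.4) lean 0.695: d [ 0.  -2.4 -0. ] w [0. 0. 0.]
eye(112.4,24.9) lean 0.695: d [-0.  -2.4 -0. ] w [0. 0. 0.]
eye(114.2,26.4) lean 0.695: d [ 0.  -2.4 -0. ] w [0. 0. 0.]
eye(116.1,27.4) lean 0.695: d [-0.  -2.1  0.4] w [0. 0. 0.]
eye(118.0,28.5) lean 0.695: d [-0.  -2.1  0.4] w [0. 0. 0.]
eye(120.7,30.3) lean 0.695: d [ 0.  -3.3  0.3] w [0. 0. 0.]
eye(123.5,32.2) lean 0.695: d [ 0.  -3.3  0.3] w [0. 0. 0.]
eye(129.0,36.0) lean 0.695: d [-0.  -6.7  0.6] w [0. 0. 0.]
eye(134.7,39.3) lean 0.695: d [ 0.  -6.4  1.1] w [0. 0. 0.]
t 18.25 q [-0.769   0.4683  1.247   0.4527  1.9629  0.7399] p [ 0.5128 -0.2068  0.2092] F [ 0.4545 -0.486  -2.1924] o [-2.4418 -0.1477  0.0526] op 0.01367877007929694
[[298.5186 235.4004]
 [260.7061 228.3856]
 [223.4691 228.6962]
 [234.1261 232.6655]]
```

View pics/w12.png

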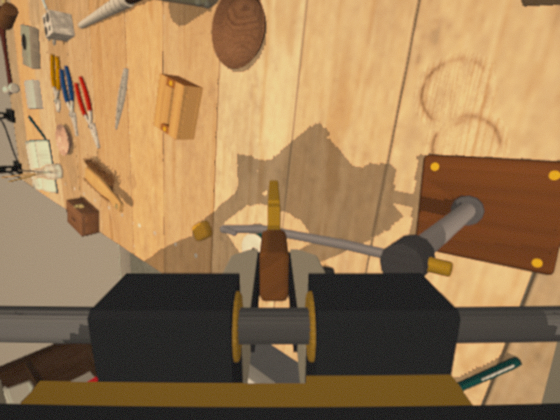

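The nose is at (224,230), matching the prediction of (223,229). I'll re-read the settled pose and then start along the path.

```bash
python3 - <<'E'
from plan import *
P,R=cur(); q,l=eyenow(P,R); print("eye",q,"lean",l)
rows([(y,z,.6945) for y,z in bent([(96,1.5)])],P,R)
E
```

```text
t 18.50 F world [-0.147 -0.283 -2.009] sd [0.286 0.513 0.404] Fstand [-0.18  -0.263 -2.009]
tcp stand mm from root [-1.292 57.449 43.708] std [0.038 0.039 0.116]
rotvec err to lean0 [0.697 0.    0.   ] op 13.561632708073924 wt [-0.636  0.023  0.033]
eye [-1.272 88.373  6.775] lean 0.6970532252452288
eye(96.4,9.3) lean 0.695: d [ 0.2 -7.9  3.2] w [-0.003 -0.    -0.   ]
```

Request:
{"name": "step_arm", "arguments": {"targets": [{"tx": 0,"ty": -2,"tz": 0.8,"ax": 0,"ay": 0,"az": 0,"grip": 255},{"tx": 0,"ty": -2,"tz": 0.8,"ax": 0,"ay": 0,"az": 0,"grip": 255},{"tx": 0,"ty": -2,"tz": 0.7,"ax": 0,"ay": 0,"az": 0,"grip": 255},{"tx": 0,"ty": -2,"tz": 0.7,"ax": 0,"ay": 0,"az": 0,"grip": 255},{"tx": 0,"ty": 0,"tz": 0,"ax": 0,"ay": 0,"az": 0,"grip": 255},{"tx": 0,"ty": 0,"tz": 0,"ax": 0,"ay": 0,"az": 0,"grip": 255},{"tx": 0,"ty": 0,"tz": 0,"ax": 0,"ay": 0,"az": 0,"grip": 255},{"tx": 0,"ty": 0,"tz": 0,"ax": 0,"ay": 0,"az": 0,"grip": 255},{"tx": 0,"ty": 0,"tz": 0,"ax": 0,"ay": 0,"az": 0,"grip": 255}]}}

```text
t: 19.4
tool_pos: [0.5116, -0.1991, 0.2114]
orientation: [-2.441, -0.147, 0.053]
force: [-0.6, -0.4, -1.5]
opening: 0.0137
```

```bash
python3 - <<'E'
from plan import *
P,R=cur(); q,l=eyenow(P,R); print("eye",q,"lean",l)
P,R=cur(); q,l=eyenow(P,R); print("eye",q,"lean",l)
print(bent([(96,1.5)]))
rows([(y,z,.6945) for y,z in bent([(98,3.25),(100,5),(104,8.5)])],P,R)
E
```

```text
t 19.60 F world [-0.221 -0.244 -1.879] sd [0.757 0.429 0.377] Fstand [-0.248 -0.215 -1.879]
tcp stand mm from root [-1.327 65.41  46.393] std [0.01  0.01  0.015]
rotvec err to lean0 [0.697 0.    0.001] op 13.895158367093666 wt [-0.549  0.098  0.062]
eye [-1.308 96.346  9.469] lean 0.6973837865971712
t 19.80 F world [-0.006 -0.092 -2.01 ] sd [0.439 0.476 0.535] Fstand [-0.017 -0.091 -2.01 ]
tcp stand mm from root [-1.315 65.427 46.421] std [0.009 0.013 0.01 ]
rotvec err to lean0 [0.697 0.    0.001] op 13.7418698471984 wt [-0.592  0.055  0.03 ]
eye [-1.294 96.362  9.497] lean 0.6973659694854905
[[96.361  9.35 ]]
eye(98.1,11.4) lean 0.695: d [ 0.2 -2.7 -0.3] w [-0.003 -0.    -0.001]
eye(99.8,13.4) lean 0.695: d [ 0.  -2.6 -0.4] w [0. 0. 0.]
eye(103.3,17.4) lean 0.695: d [-0.  -5.2 -0.8] w [0. 0. 0.]
```

On the path with no contact. Continuing slowly, checking the force at each stage.

Request:
{"name": "step_arm", "arguments": {"targets": [{"tx": 0,"ty": -1.4,"tz": -0.1,"ax": -0.003,"ay": 0,"az": -0.001,"grip": 255},{"tx": 0,"ty": -1.3,"tz": -0.2,"ax": 0,"ay": 0,"az": 0,"grip": 255},{"tx": 0,"ty": -1.3,"tz": -0.2,"ax": 0,"ay": 0,"az": 0,"grip": 255},{"tx": 0,"ty": -1.3,"tz": -0.2,"ax": 0,"ay": 0,"az": 0,"grip": 255},{"tx": 0,"ty": 0,"tz": 0,"ax": 0,"ay": 0,"az": 0,"grip": 255},{"tx": 0,"ty": 0,"tz": 0,"ax": 0,"ay": 0,"az": 0,"grip": 255}]}}

```text
t: 20.4
tool_pos: [0.5112, -0.1954, 0.2154]
orientation: [-2.444, -0.148, 0.053]
force: [-0.0, 1.5, -1.6]
opening: 0.0137
```

Request:
{"name": "step_arm", "arguments": {"targets": [{"tx": 0,"ty": -1.3,"tz": -0.2,"ax": 0,"ay": 0,"az": 0,"grip": 255},{"tx": 0,"ty": -1.3,"tz": -0.2,"ax": 0,"ay": 0,"az": 0,"grip": 255},{"tx": 0,"ty": -1.3,"tz": -0.2,"ax": 0,"ay": 0,"az": 0,"grip": 255},{"tx": 0,"ty": -1.3,"tz": -0.2,"ax": 0,"ay": 0,"az": 0,"grip": 255},{"tx": 0,"ty": 0,"tz": 0,"ax": 0,"ay": 0,"az": 0,"grip": 255},{"tx": 0,"ty": 0,"tz": 0,"ax": 0,"ay": 0,"az": 0,"grip": 255}]}}

```text
t: 21.0
tool_pos: [0.5108, -0.192, 0.2194]
orientation: [-2.444, -0.148, 0.053]
force: [0.0, 0.1, -1.9]
opening: 0.0134
```

```bash
python3 - <<'E'
from plan import *
P,R=cur(); q,l=eyenow(P,R); print("eye",q,"lean",l)
print(bent([(104,8.5)]))
rows([(y,z,.6945) for y,z in bent([(106,9.75),(108,11),(112,13.5)])],P,R)
E
python3 snap.py w13;  python3 - <<'E'
import cv2
im=cv2.imread("pics/w13.png")[190:300,190:370]; cv2.imwrite("pics/w13z.png",cv2.resize(im,None,fx=4,fy=4,interpolation=cv2.INTER_CUBIC))
E
```

```text
t 21.20 F world [ 0.072 -0.001 -2.125] sd [0.359 0.149 0.396] Fstand [ 0.071 -0.01  -2.125]
tcp stand mm from root [-1.332 72.55  54.264] std [0.012 0.01  0.03 ]
rotvec err to lean0 [ 0.694  0.001 -0.   ] op 13.629338004835827 wt [-0.63   0.051  0.036]
eye [ -1.314 103.374  17.247] lean 0.6943679475358766
[[103.338  17.37 ]]
eye(105.2,18.9) lean 0.695: d [ 0.2 -2.4 -0.1] w [ 0. -0.  0.]
eye(107.0,20.4) lean 0.695: d [-0.  -2.4 -0. ] w [0. 0. 0.]
eye(110.6,23.4) lean 0.695: d [ 0.  -4.7 -0. ] w [0. 0. 0.]
t 21.2 q [-0.7552  0.4308  1.2763  0.4598  1.9631  0.7565] p [ 0.5107 -0.192   0.2192] F [-0.5302  0.0132 -2.5017] o [-2.4434 -0.148   0.0528] op 0.013629338004835827
```

View pics/w13z.png

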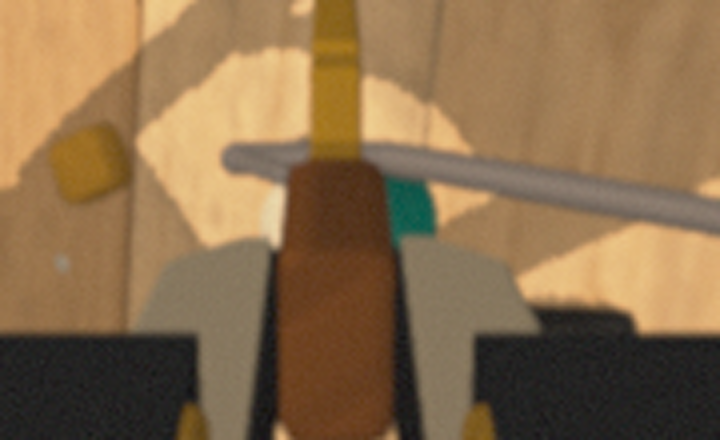

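No contact and on the planned line. The nose is at (247,230), to the left of the plate. Continuing.

Request:
{"name": "step_arm", "arguments": {"targets": [{"tx": 0,"ty": -1.2,"tz": 0,"ax": 0,"ay": 0,"az": 0,"grip": 255},{"tx": 0,"ty": -1.2,"tz": -0.1,"ax": 0,"ay": 0,"az": 0,"grip": 255},{"tx": 0,"ty": -1.2,"tz": 0,"ax": 0,"ay": 0,"az": 0,"grip": 255},{"tx": 0,"ty": 0,"tz": 0,"ax": 0,"ay": 0,"az": 0,"grip": 255},{"tx": 0,"ty": 0,"tz": 0,"ax": 0,"ay": 0,"az": 0,"grip": 255}]}}

```text
t: 21.75
tool_pos: [0.5104, -0.1893, 0.2218]
orientation: [-2.444, -0.148, 0.053]
force: [-0.2, 0.5, -2.5]
opening: 0.014
```

Request:
{"name": "step_arm", "arguments": {"targets": [{"tx": 0,"ty": -1.2,"tz": 0,"ax": 0,"ay": 0,"az": 0,"grip": 255},{"tx": 0,"ty": -1.2,"tz": 0,"ax": 0,"ay": 0,"az": 0,"grip": 255},{"tx": 0,"ty": -1.2,"tz": 0,"ax": 0,"ay": 0,"az": 0,"grip": 255},{"tx": 0,"ty": 0,"tz": 0,"ax": 0,"ay": 0,"az": 0,"grip": 255},{"tx": 0,"ty": 0,"tz": 0,"ax": 0,"ay": 0,"az": 0,"grip": 255}]}}

```text
t: 22.25
tool_pos: [0.5101, -0.1866, 0.224]
orientation: [-2.444, -0.148, 0.053]
force: [-0.1, 0.3, -2.0]
opening: 0.0134
```

```bash
python3 - <<'E'
from plan import *
P,R=cur(); q,l=eyenow(P,R); print("eye",q,"lean",l)
print(bent([(112,13.5)]))
rows([(y,z,.6945) for y,z in bent([(116,16),(120,17.5),(126,20.5)])],P,R)
E
```

```text
t 22.45 F world [-0.087 -0.315 -2.13 ] sd [0.618 0.03  0.275] Fstand [-0.124 -0.302 -2.13 ]
tcp stand mm from root [-1.327 78.019 58.966] std [0.008 0.007 0.029]
rotvec err to lean0 [ 0.694  0.001 -0.   ] op 13.564127280610377 wt [-0.671  0.107 -0.039]
eye [ -1.307 108.843  21.949] lean 0.694365637866581
[[110.586  23.408]]
eye(114.2,26.4) lean 0.695: d [ 0.2 -7.  -0. ] w [ 0. -0.  0.]
eye(118.0,28.5) lean 0.695: d [-0.  -4.2  0.8] w [0. 0. 0.]
eye(123.5,32.2) lean 0.695: d [ 0.  -6.7  0.6] w [0. 0. 0.]
```

Request:
{"name": "step_arm", "arguments": {"targets": [{"tx": 0,"ty": -1.2,"tz": 0,"ax": 0,"ay": 0,"az": 0,"grip": 255},{"tx": 0,"ty": -1.2,"tz": 0,"ax": 0,"ay": 0,"az": 0,"grip": 255},{"tx": 0,"ty": -1.2,"tz": 0,"ax": 0,"ay": 0,"az": 0,"grip": 255},{"tx": 0,"ty": 0,"tz": 0,"ax": 0,"ay": 0,"az": 0,"grip": 255}]}}

```text
t: 22.85
tool_pos: [0.5098, -0.1837, 0.2265]
orientation: [-2.444, -0.148, 0.053]
force: [0.6, 0.1, -1.0]
opening: 0.0136
```

Request:
{"name": "step_arm", "arguments": {"targets": [{"tx": 0,"ty": -1.2,"tz": 0,"ax": 0,"ay": 0,"az": 0,"grip": 255},{"tx": 0,"ty": -1.2,"tz": 0,"ax": 0,"ay": 0,"az": 0,"grip": 255},{"tx": 0,"ty": -1,"tz": 0,"ax": 0,"ay": 0,"az": 0,"grip": 255},{"tx": 0,"ty": 0,"tz": 0,"ax": 0,"ay": 0,"az": 0,"grip": 255}]}}

```text
t: 23.25
tool_pos: [0.5095, -0.1811, 0.2286]
orientation: [-2.444, -0.148, 0.053]
force: [-0.1, 0.3, -1.4]
opening: 0.0135
```

Request:
{"name": "step_arm", "arguments": {"targets": [{"tx": 0,"ty": -1.4,"tz": 0.3,"ax": 0,"ay": 0,"az": 0,"grip": 255},{"tx": 0,"ty": -1.4,"tz": 0.3,"ax": 0,"ay": 0,"az": 0,"grip": 255},{"tx": 0,"ty": -1.4,"tz": 0.2,"ax": 0,"ay": 0,"az": 0,"grip": 255},{"tx": 0,"ty": 0,"tz": 0,"ax": 0,"ay": 0,"az": 0,"grip": 255}]}}

```text
t: 23.65
tool_pos: [0.509, -0.1774, 0.2307]
orientation: [-2.444, -0.148, 0.053]
force: [0.3, 0.1, -2.2]
opening: 0.0137
```

```bash
python3 - <<'E'
from plan import *
P,R=cur(); q,l=eyenow(P,R); print("eye",q,"lean",l)
print(bent([(120,17.5)]))
rows([(y,z,.6945) for y,z in bent([(126,20.5),(134,24.5),(144,29)])],P,R)
E
python3 snap.py w14;  python3 - <<'E'
import cv2
im=cv2.imread("pics/w14.png")[190:300,190:370]; cv2.imwrite("pics/w14z.png",cv2.resize(im,None,fx=4,fy=4,interpolation=cv2.INTER_CUBIC))
E
```

```text
t 23.85 F world [ 0.156  0.24  -1.905] sd [0.383 0.195 0.405] Fstand [ 0.184  0.22  -1.905]
tcp stand mm from root [-1.314 87.172 65.568] std [0.021 0.023 0.051]
rotvec err to lean0 [ 0.694  0.001 -0.   ] op 13.732793584767661 wt [-0.628  0.073  0.037]
eye [ -1.295 117.993  28.549] lean 0.6942864327693706
[[117.97   28.456]]
eye(123.5,32.2) lean 0.695: d [ 0.2 -6.6  0.7] w [ 0.    -0.     0.001]
eye(130.9,37.3) lean 0.695: d [ 0.  -8.9  0.8] w [0. 0. 0.]
eye(140.2,43.1) lean 0.695: d [ -0.  -10.9   1.5] w [0. 0. 0.]
t 23.85 q [-0.7415  0.3954  1.3004  0.4687  1.967   0.7751] p [ 0.509  -0.1775  0.2305] F [ 0.2689  0.0112 -2.3054] o [-2.4435 -0.1481  0.0527] op 0.013732793584767661
```

View pics/w14z.png

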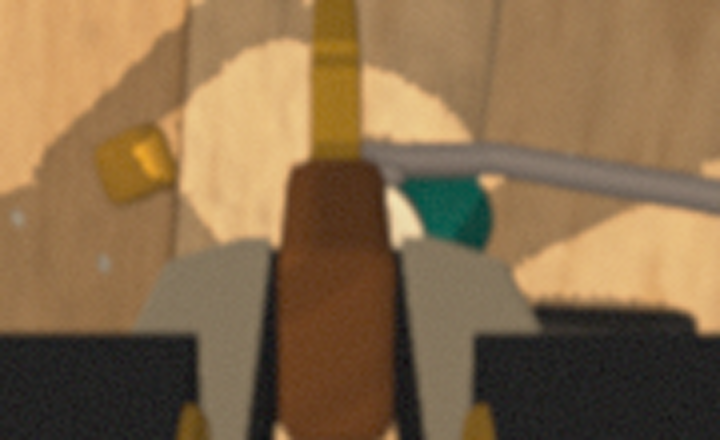

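The nose is now within the plate's thickness, and there is still no contact. Continuing outward.

Request:
{"name": "step_arm", "arguments": {"targets": [{"tx": 0,"ty": -1.3,"tz": 0.1,"ax": 0,"ay": 0,"az": 0,"grip": 255},{"tx": 0,"ty": -1.3,"tz": 0.1,"ax": 0,"ay": 0,"az": 0,"grip": 255},{"tx": 0,"ty": -1.3,"tz": 0.2,"ax": 0,"ay": 0,"az": 0,"grip": 255},{"tx": 0,"ty": 0,"tz": 0,"ax": 0,"ay": 0,"az": 0,"grip": 255}]}}

```text
t: 24.3
tool_pos: [0.5086, -0.1742, 0.2329]
orientation: [-2.444, -0.148, 0.053]
force: [-0.5, -0.1, -0.9]
opening: 0.0137
```

Request:
{"name": "step_arm", "arguments": {"targets": [{"tx": 0,"ty": -1.4,"tz": 0.1,"ax": 0,"ay": 0,"az": 0,"grip": 255},{"tx": 0,"ty": -1.3,"tz": 0.2,"ax": 0,"ay": 0,"az": 0,"grip": 255},{"tx": 0,"ty": -2.2,"tz": 0.2,"ax": 0,"ay": 0,"az": 0,"grip": 255},{"tx": 0,"ty": -2.2,"tz": 0.2,"ax": 0,"ay": 0,"az": 0,"grip": 255},{"tx": 0,"ty": -2.2,"tz": 0.2,"ax": 0,"ay": 0,"az": 0,"grip": 255},{"tx": 0,"ty": -2.2,"tz": 0.2,"ax": 0,"ay": 0,"az": 0,"grip": 255},{"tx": 0,"ty": 0,"tz": 0,"ax": 0,"ay": 0,"az": 0,"grip": 255}]}}

```text
t: 25.0
tool_pos: [0.5075, -0.1646, 0.2396]
orientation: [-2.444, -0.149, 0.052]
force: [0.3, -0.2, -1.8]
opening: 0.0143
```

Request:
{"name": "step_arm", "arguments": {"targets": [{"tx": 0,"ty": -4,"tz": 0.5,"ax": 0,"ay": 0,"az": 0,"grip": 255},{"tx": 0,"ty": -4,"tz": 0.5,"ax": 0,"ay": 0,"az": 0,"grip": 255},{"tx": 0,"ty": -6,"tz": 1,"ax": 0,"ay": 0,"az": 0,"grip": 255},{"tx": 0,"ty": -8,"tz": 1.5,"ax": 0,"ay": 0,"az": 0,"grip": 255},{"tx": 0,"ty": -8,"tz": 1.5,"ax": 0,"ay": 0,"az": 0,"grip": 255},{"tx": 0,"ty": -8,"tz": 1.5,"ax": 0,"ay": 0,"az": 0,"grip": 255},{"tx": 0,"ty": 0,"tz": 0,"ax": 0,"ay": 0,"az": 0,"grip": 255},{"tx": 0,"ty": 0,"tz": 0,"ax": 0,"ay": 0,"az": 0,"grip": 255}]}}

```text
t: 25.8
tool_pos: [0.5034, -0.1315, 0.2588]
orientation: [-2.444, -0.149, 0.052]
force: [-0.2, -0.4, -2.6]
opening: 0.0138
```

```bash
python3 - <<'E'
from plan import *
P,R=cur(); q,l=eyenow(P,R); print("eye",q,"lean",l)
E
python3 snap.py w15
```

```text
t 26.00 F world [ 0.08  -0.284 -2.159] sd [0.357 0.346 0.448] Fstand [ 0.045 -0.291 -2.159]
tcp stand mm from root [ -1.423 133.188  93.383] std [0.023 0.078 0.102]
rotvec err to lean0 [ 0.694  0.    -0.   ] op 13.571125319795106 wt [-0.615  0.087 -0.033]
eye [ -1.408 164.012  56.367] lean 0.6943694003916524
t 26.0 q [-0.6956  0.2939  1.3743  0.4963  1.9706  0.8333] p [ 0.5033 -0.1319  0.2583] F [ 0.2322 -0.8313 -1.835 ] o [-2.4433 -0.1475  0.0531] op 0.013571125319795107
```

View pics/w15.png

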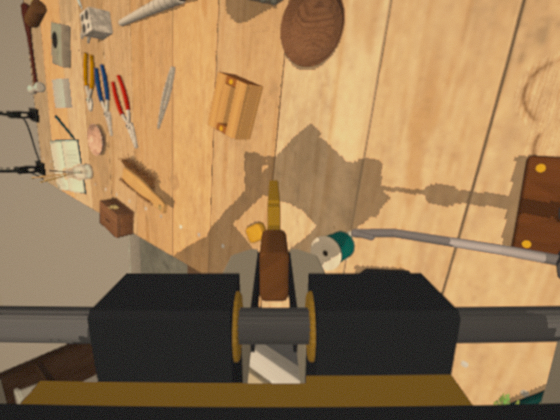

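The gauge is off the hook with the eye at y=164 mm and z=221 mm, and the held force equals its weight. Now I'll untilt, swing toward the block, and set the yaw.

Request:
{"name": "step_arm", "arguments": {"targets": [{"tx": 0,"ty": -10,"tz": -5,"ax": -0.139,"ay": 0,"az": 0,"grip": 255},{"tx": 0,"ty": -10,"tz": -5,"ax": -0.139,"ay": 0,"az": 0,"grip": 255},{"tx": 0,"ty": -10,"tz": -5,"ax": -0.139,"ay": 0,"az": 0,"grip": 255},{"tx": 0,"ty": -10,"tz": -5,"ax": -0.139,"ay": 0,"az": 0,"grip": 255},{"tx": 0,"ty": -10,"tz": -5,"ax": -0.138,"ay": 0,"az": 0,"grip": 255},{"tx": 0,"ty": -36,"tz": 0,"ax": 0,"ay": 0,"az": 0,"grip": 255},{"tx": 0,"ty": -36,"tz": 0,"ax": 0,"ay": 0,"az": 0,"grip": 255},{"tx": 0,"ty": -36,"tz": 0,"ax": 0,"ay": 0,"az": 0,"grip": 255},{"tx": 0,"ty": -36,"tz": 0,"ax": 0,"ay": 0,"az": 0,"grip": 255},{"tx": 0,"ty": -36,"tz": 0,"ax": 0,"ay": 0,"az": 0,"grip": 255},{"tx": 0,"ty": -36,"tz": 0,"ax": 0,"ay": 0,"az": 0,"grip": 255},{"tx": 0,"ty": 0,"tz": 0,"ax": 0,"ay": 0,"az": 0.119,"grip": 255},{"tx": 0,"ty": 0,"tz": 0,"ax": 0,"ay": 0,"az": 0.119,"grip": 255},{"tx": 0,"ty": 0,"tz": 0,"ax": 0,"ay": 0,"az": 0.119,"grip": 255},{"tx": 0,"ty": 0,"tz": 0,"ax": 0,"ay": 0,"az": 0,"grip": 255},{"tx": 0,"ty": 0,"tz": 0,"ax": 0,"ay": 0,"az": 0,"grip": 255},{"tx": 0,"ty": 0,"tz": 0,"ax": 0,"ay": 0,"az": 0,"grip": 255}]}}

```text
t: 27.75
tool_pos: [0.4731, 0.1173, 0.3008]
orientation: [-3.12, 0.366, -0.0]
force: [-0.1, 0.2, -1.9]
opening: 0.0136
```

```bash
python3 snap.py w16
```

```text
t 27.75 q [ 0.1374 -0.1969  1.6413  0.0005  1.6967  1.942 ] p [0.4731 0.1173 0.3008] F [-0.0868  0.2209 -1.9401] o [-3.1196  0.3663 -0.0004] op 0.013618706018301707
```

View pics/w16.png

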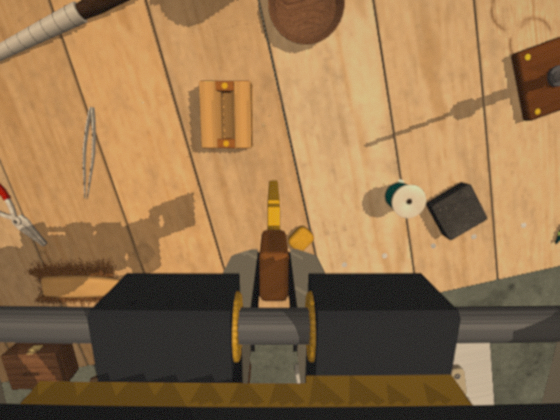

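The block is clear at (226,115), with its slot parallel to the gauge. I'll measure it.

```bash
python3 - <<'E'
import cv2
im=cv2.imread("pics/w16.png")[70:160,190:265]; cv2.imwrite("pics/w16z.png",cv2.resize(im,None,fx=6.5,fy=6.5,interpolation=cv2.INTER_CUBIC))
E
```

```text
(no output)
```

View pics/w16z.png

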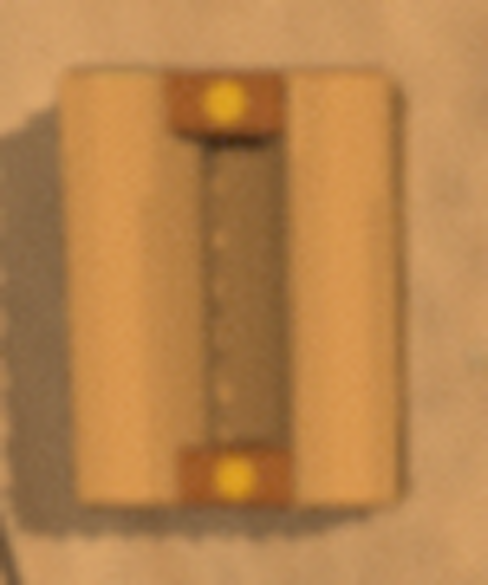

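```bash
cat > blk.py <<'E'
from fit import *
def fitblk(c,px,p0=(.566,.156,-.237)):
    loc=np.c_[np.array([(40,32),(40,-32),(-40,-32),(-40,32)]),[34]*4]/1000
    g=lambda p:(proj(c,stand2w(p,loc))-px).ravel()
    r=least_squares(g,p0,x_scale=[.01,.01,.1]); return r.x,r.fun
def handle(c,s):
    R=toolR(s); # handle top face corners in tool: 27.33 behind? grip centre 7.33 behind TCP, top 20 more
    P=np.array([(13,7,-27.3),(13,-7,-27.3),(-13,-7,-27.3),(-13,7,-27.3)])/1000
    return proj(c,P@R.T+s["tool_pos"])
E
python3 - <<'E'
from blk import *
d=pickle.load(open("w16.pkl","rb"))
print(fitblk(d["c"],cz(6.5,0,(190,70),[(62,72),(388,72),(400,500),(80,505)])))
print(handle(d["c"],d["s"])); print(toolR(d["s"]))
R=toolR(d["s"]); p=np.array([.5663,.1558,.3008]); print(R.T@(p-d["s"]["tool_pos"])*1000)
im=cv2.imread("pics/w16.png")[215:305,230:320]; cv2.imwrite("pics/w16h.png",cv2.resize(im,None,fx=6,fy=6,interpolation=cv2.INTER_CUBIC))
E
```

```text
(array([ 0.5687,  0.1557, -0.23  ]), array([-1.3732, -0.1734,  1.2849, -0.5744,  0.6905,  0.6865, -0.6074,  0.199 ]))
[[287.9594 255.0764]
 [257.6929 255.0788]
 [258.3555 305.5867]
 [287.3753 305.5862]]
[[ 0.9728 -0.2317  0.0003]
 [-0.2317 -0.9728  0.0005]
 [ 0.0002 -0.0006 -1.    ]]
[ 81.7454 -59.0657   0.0839]
```

View pics/w16h.png

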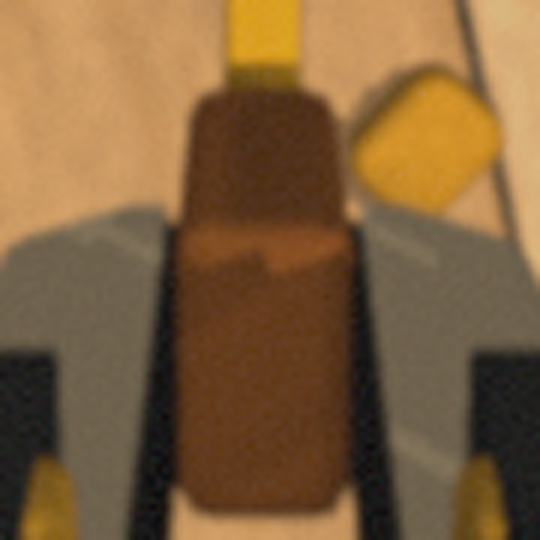

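Request:
{"name": "step_arm", "arguments": {"targets": [{"tx": 27,"ty": -20,"tz": 0,"ax": 0,"ay": 0,"az": 0,"grip": 255},{"tx": 27,"ty": -20,"tz": 0,"ax": 0,"ay": 0,"az": 0,"grip": 255},{"tx": 28,"ty": -20,"tz": 0,"ax": 0,"ay": 0,"az": 0,"grip": 255},{"tx": 0,"ty": 0,"tz": 40,"ax": 0,"ay": 0,"az": 0,"grip": 255},{"tx": 0,"ty": 0,"tz": 40,"ax": 0,"ay": 0,"az": 0,"grip": 255},{"tx": 0,"ty": 0,"tz": 40,"ax": 0,"ay": 0,"az": 0,"grip": 255},{"tx": 0,"ty": 0,"tz": 0,"ax": 0,"ay": 0,"az": 0,"grip": 255},{"tx": 0,"ty": 0,"tz": 0,"ax": 0,"ay": 0,"az": 0,"grip": 255},{"tx": 0,"ty": 0,"tz": 0,"ax": 0,"ay": 0,"az": 0,"grip": 255},{"tx": 0,"ty": 0,"tz": 0,"ax": 0,"ay": 0,"az": 0,"grip": 255}]}}

```text
t: 28.8
tool_pos: [0.5688, 0.1569, 0.1844]
orientation: [-3.118, 0.37, -0.009]
force: [-0.3, -0.3, -1.5]
opening: 0.0139
```

```bash
python3 snap.py w17;python3 snap.py s17 scene; python3 snap.py d17 side; python3 - <<'E'
import cv2
a=cv2.imread("pics/w17.png")[130:260,210:340]; b=cv2.imread("pics/s17.png")[150:250,180:280]; c=cv2.imread("pics/d17.png")[230:350,270:370]
cv2.imwrite("pics/s17z.png",cv2.resize(b,None,fx=5,fy=5,interpolation=cv2.INTER_CUBIC)); cv2.imwrite("pics/d17z.png",cv2.resize(c,None,fx=5,fy=5,interpolation=cv2.INTER_CUBIC))
E
```

```text
t 28.8 q [0.1821 0.1093 1.5545 0.0003 1.472  1.9888] p [0.5688 0.1569 0.1844] F [-0.3464 -0.2589 -1.4995] o [-3.1178  0.3696 -0.0086] op 0.013907639004830793
t 28.85 q [0.1821 0.1095 1.5551 0.0003 1.4718 1.9889] p [0.5685 0.1569 0.184 ] F [-0.3092  0.1479 -1.492 ] o [-3.1179  0.3696 -0.0077] op 0.013494782969164171
t 28.9 q [0.1821 0.1098 1.5558 0.0003 1.4716 1.9889] p [0.5682 0.1568 0.1834] F [-0.0532 -0.249  -1.6774] o [-3.1181  0.3698 -0.0065] op 0.013473729583896064
```

View pics/w17.png

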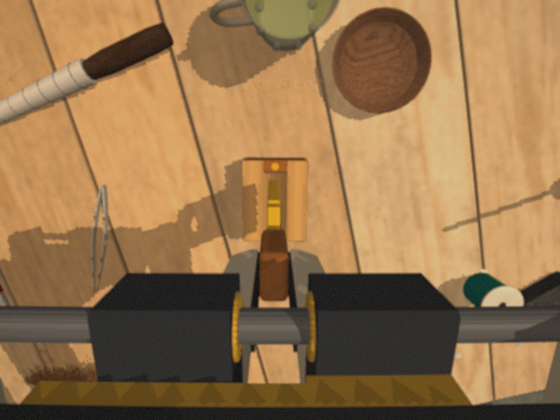

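View pics/s17z.png

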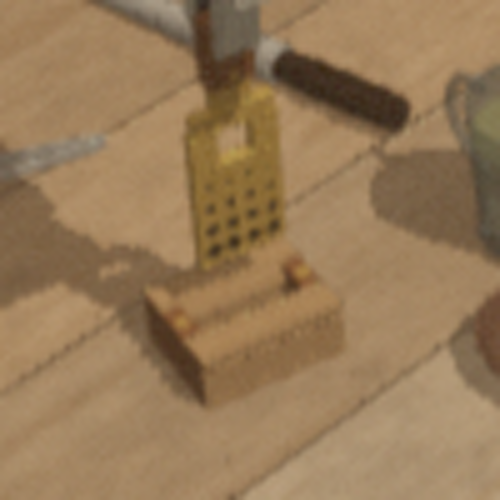

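View pics/d17z.png

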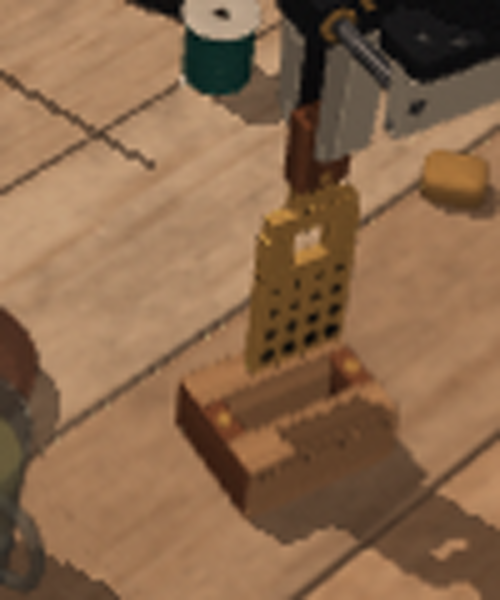

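The plate is at col 274 and the block is centred at col 275 in the wrist view, so across is within about 1 mm. Next the along-slot check, from the settled pose.

```bash
python3 snap.py w18; python3 - <<'E'
import cv2
a=cv2.imread("pics/w18.png")[145:310,225:325]; cv2.imwrite("pics/w18z.png",cv2.resize(a,None,fx=3.6,fy=3.6,interpolation=cv2.INTER_CUBIC))
E
```

```text
t 28.95 q [0.1821 0.1101 1.5565 0.0003 1.4714 1.989 ] p [0.5679 0.1567 0.1829] F [-0.0137 -0.2135 -1.257 ] o [-3.1184  0.3699 -0.0052] op 0.013706490724986092
```

View pics/w18z.png

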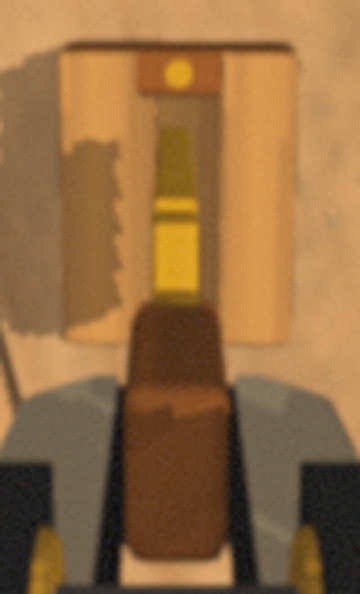

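```bash
python3 - <<'E'
from blk import *
d=pickle.load(open("w18.pkl","rb")); c,s=d["c"],d["s"]; R=toolR(s)
o,f=fitblk(c,cz(3.6,0,(225,145),[(61,49),(296,48),(293,343),(62,341)])); print(o,f)
print("slot in tool",R.T@(np.r_[o[:2],s["tool_pos"][2]]-s["tool_pos"])*1000, "yaw err",o[2]-np.arctan2(R[1,0],R[0,0]))
for x in (-1,0,1,2): # far upper corner of lower edge
    P=np.array([[24+x,0,119.7]])/1000
    print(x,(proj(c,P@R.T+s["tool_pos"])-[225,145]+.5)*3.6-.5)
# bottom corners via side/scene
for n,off in(("s17",(180,150)),("d17",(270,230))):
    e=pickle.load(open(n+".pkl","rb")); Re=toolR(e["s"]); P=np.array([[24,0,119.7],[-24,0,119.7]])/1000
    print(n,((proj(e["c"],P@Re.T+e["s"]["tool_pos"])-off+.5)*5-.5).round(0).tolist(), "blockcorners", ((proj(e["c"],stand2w(o,np.array([(40,32,34),(40,-32,34),(-40,-32,34),(-40,32,34)])/1000))-off+.5)*5-.5).round(0).tolist())
E
```

```text
[ 0.5694  0.1558 -0.2387] [-1.5722 -0.0871  1.5241  0.3661  0.1496 -0.2981 -0.1002  0.0729]
slot in tool [1.6664 0.539  0.0043] yaw err -0.00256228991830329
-1 [[174.8506 136.4392]]
0 [[174.8487 132.3187]]
1 [[174.8469 128.1915]]
2 [[174.8451 124.0575]]
s17 [[283.0, 229.0], [198.0, 265.0]] blockcorners [[284.0, 228.0], [348.0, 299.0], [207.0, 360.0], [146.0, 285.0]]
d17 [[247.0, 372.0], [337.0, 335.0]] blockcorners [[247.0, 478.0], [174.0, 379.0], [319.0, 319.0], [396.0, 413.0]]
```

Request:
{"name": "step_arm", "arguments": {"targets": [{"tx": 0.3,"ty": 0.6,"tz": 10,"ax": 0,"ay": 0,"az": 0,"grip": 255},{"tx": 0,"ty": 0,"tz": 10,"ax": 0,"ay": 0,"az": 0,"grip": 255},{"tx": 0,"ty": 0,"tz": 5,"ax": 0,"ay": 0,"az": 0,"grip": 255},{"tx": 0,"ty": 0,"tz": 0,"ax": 0,"ay": 0,"az": 0,"grip": 255},{"tx": 0,"ty": 0,"tz": 0,"ax": 0,"ay": 0,"az": 0,"grip": 255},{"tx": 0,"ty": 0,"tz": 0,"ax": 0,"ay": 0,"az": 0,"grip": 255},{"tx": 0,"ty": 0,"tz": 0,"ax": 0,"ay": 0,"az": 0,"grip": 255},{"tx": 0,"ty": 0,"tz": 0,"ax": 0,"ay": 0,"az": 0,"grip": 255}]}}

```text
t: 29.8
tool_pos: [0.5674, 0.156, 0.1564]
orientation: [-3.119, 0.37, -0.002]
force: [0.2, 0.1, -2.6]
opening: 0.0139
```

```bash
python3 snap.py w19; python3 - <<'E'
import cv2
a=cv2.imread("pics/w19.png")[145:310,225:325]; cv2.imwrite("pics/w19z.png",cv2.resize(a,None,fx=3.6,fy=3.6,interpolation=cv2.INTER_CUBIC))
E
```

```text
t 29.8 q [0.181  0.127  1.5871 0.0004 1.4262 1.9879] p [0.5674 0.156  0.1564] F [ 0.2453  0.1105 -2.6491] o [-3.119   0.37   -0.0017] op 0.013865603528597826
```

View pics/w19z.png

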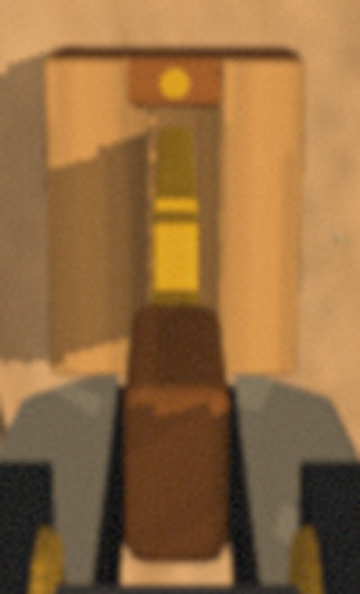

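The plate's edge is centred in the mouth (175 between 128 and 222). The end gap is about 5 mm against an ideal 4.5. Descending into the slot.

Request:
{"name": "step_arm", "arguments": {"targets": [{"tx": 0.5,"ty": 0,"tz": 4,"ax": 0,"ay": 0,"az": 0,"grip": 255},{"tx": 0,"ty": 0,"tz": 4,"ax": 0,"ay": 0,"az": 0,"grip": 255},{"tx": 0,"ty": 0,"tz": 4,"ax": 0,"ay": 0,"az": 0,"grip": 255},{"tx": 0,"ty": 0,"tz": 0,"ax": 0,"ay": 0,"az": 0,"grip": 255}]}}

```text
t: 30.25
tool_pos: [0.5669, 0.1557, 0.1427]
orientation: [3.12, -0.37, -0.002]
force: [0.5, 0.1, -2.2]
opening: 0.0139
```

Request:
{"name": "step_arm", "arguments": {"targets": [{"tx": 0,"ty": 0,"tz": 4,"ax": 0,"ay": 0,"az": 0,"grip": 255},{"tx": 0,"ty": 0,"tz": 4,"ax": 0,"ay": 0,"az": 0,"grip": 255},{"tx": 0,"ty": 0,"tz": 3,"ax": 0,"ay": 0,"az": 0,"grip": 255},{"tx": 0,"ty": 0,"tz": 3,"ax": 0,"ay": 0,"az": 0,"grip": 255},{"tx": 0,"ty": 0,"tz": 0,"ax": 0,"ay": 0,"az": 0,"grip": 255},{"tx": 0,"ty": 0,"tz": 0,"ax": 0,"ay": 0,"az": 0,"grip": 255},{"tx": 0,"ty": 0,"tz": 0,"ax": 0,"ay": 0,"az": 0,"grip": 255}]}}

```text
t: 30.95
tool_pos: [0.5678, 0.1559, 0.1302]
orientation: [-3.119, 0.37, -0.001]
force: [0.4, 0.4, -1.6]
opening: 0.0137
```

```bash
python3 avg.py 6; python3 -c "
from plant import robot;print(robot.read_state()['tool_pos'])"
```

```text
t 31.25 F world [ 0.354 -0.164 -2.065] sd [0.324 0.512 0.423] Fstand [ 0.332 -0.205 -2.065]
tcp stand mm from root [ 97.156 411.025 -34.828] std [0.04  0.023 0.044]
rotvec err to lean0 [0.001 0.001 0.357] op 13.658927769704789 wt [0.049 0.154 0.031]
[0.56768397 0.15585199 0.13010651]
```

Request:
{"name": "step_arm", "arguments": {"targets": [{"tx": 0,"ty": 0,"tz": 1.5,"ax": 0,"ay": 0,"az": 0,"grip": 255},{"tx": 0,"ty": 0,"tz": 1.5,"ax": 0,"ay": 0,"az": 0,"grip": 255},{"tx": 0,"ty": 0,"tz": 0,"ax": 0,"ay": 0,"az": 0,"grip": 255},{"tx": 0,"ty": 0,"tz": 0,"ax": 0,"ay": 0,"az": 0,"grip": 255}]}}

```text
t: 31.65
tool_pos: [0.5675, 0.1558, 0.1268]
orientation: [-3.119, 0.37, -0.0]
force: [-0.8, -0.2, -2.2]
opening: 0.0136
```

Request:
{"name": "step_arm", "arguments": {"targets": [{"tx": 0,"ty": 0,"tz": 0.8,"ax": 0,"ay": 0,"az": 0,"grip": 255},{"tx": 0,"ty": 0,"tz": 0,"ax": 0,"ay": 0,"az": 0,"grip": 255},{"tx": 0,"ty": 0,"tz": 0,"ax": 0,"ay": 0,"az": 0,"grip": 255}]}}

```text
t: 31.95
tool_pos: [0.5676, 0.1558, 0.1262]
orientation: [-3.119, 0.37, -0.001]
force: [0.1, 0.1, -2.4]
opening: 0.0139
```

Request:
{"name": "step_arm", "arguments": {"targets": [{"tx": 0,"ty": 0,"tz": 0.5,"ax": 0,"ay": 0,"az": 0,"grip": 255},{"tx": 0,"ty": 0,"tz": 0,"ax": 0,"ay": 0,"az": 0,"grip": 255},{"tx": 0,"ty": 0,"tz": 0,"ax": 0,"ay": 0,"az": 0,"grip": 255}]}}

```text
t: 32.25
tool_pos: [0.5678, 0.1559, 0.1259]
orientation: [-3.119, 0.37, -0.002]
force: [-0.1, -0.4, -0.0]
opening: 0.0138
```

```bash
python3 avg.py 4; python3 -c "
from plant import robot;print(robot.read_state()['tool_pos'])"
```

```text
t 32.45 F world [ 0.057 -0.125  0.05 ] sd [0.271 0.231 0.449] Fstand [ 0.041 -0.131  0.05 ]
tcp stand mm from root [ 97.202 411.021 -39.099] std [0.007 0.012 0.008]
rotvec err to lean0 [0.001 0.001 0.357] op 13.606810945049398 wt [-0.053  0.185 -0.025]
[0.56780177 0.15587496 0.12589577]
```

The floor is felt at TCP z 0.1259 (expected 0.1257) and the weight has been taken up. Releasing.

Request:
{"name": "step_arm", "arguments": {"targets": [{"tx": 0,"ty": 0,"tz": 0,"ax": 0,"ay": 0,"az": 0,"grip": 225},{"tx": 0,"ty": 0,"tz": 0,"ax": 0,"ay": 0,"az": 0,"grip": 215},{"tx": 0,"ty": 0,"tz": 0,"ax": 0,"ay": 0,"az": 0,"grip": 205},{"tx": 0,"ty": 0,"tz": 0,"ax": 0,"ay": 0,"az": 0,"grip": 190},{"tx": 0,"ty": 0,"tz": 0,"ax": 0,"ay": 0,"az": 0,"grip": 150},{"tx": 0,"ty": 0,"tz": 0,"ax": 0,"ay": 0,"az": 0,"grip": 100},{"tx": 0,"ty": 0,"tz": 0,"ax": 0,"ay": 0,"az": 0,"grip": 50},{"tx": 0,"ty": 0,"tz": 0,"ax": 0,"ay": 0,"az": 0,"grip": 0},{"tx": 0,"ty": 0,"tz": 0,"ax": 0,"ay": 0,"az": 0,"grip": 0},{"tx": 0,"ty": 0,"tz": 0,"ax": 0,"ay": 0,"az": 0,"grip": 0},{"tx": 0,"ty": 0,"tz": 0,"ax": 0,"ay": 0,"az": 0,"grip": 0}]}}

```text
t: 33.55
tool_pos: [0.5676, 0.1559, 0.1257]
orientation: [-3.119, 0.37, -0.001]
force: [0.5, -0.2, -0.0]
opening: 0.0753
```

```bash
python3 snap.py w20
```

```text
t 33.55 q [0.1807 0.1516 1.6176 0.0003 1.3718 1.9876] p [0.5676 0.1559 0.1257] F [ 0.5103 -0.1754 -0.0063] o [-3.1192  0.37   -0.0009] op 0.07527447228132443
```

View pics/w20.png

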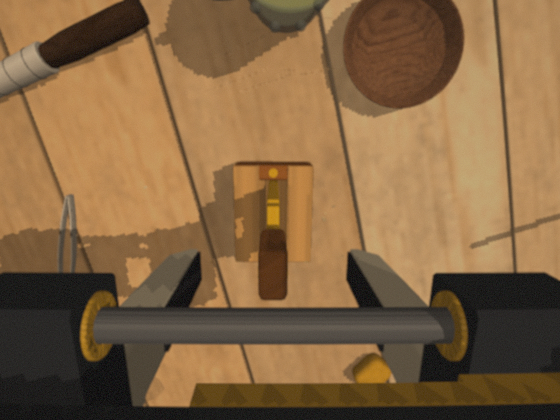

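It stands upright in the slot at (273,215), with the fingers clear on both sides. Rising straight up.

Request:
{"name": "step_arm", "arguments": {"targets": [{"tx": 0,"ty": 0,"tz": 0,"ax": 0,"ay": 0,"az": 0,"grip": 0},{"tx": 0,"ty": 0,"tz": -5,"ax": 0,"ay": 0,"az": 0,"grip": 0},{"tx": 0,"ty": 0,"tz": -10,"ax": 0,"ay": 0,"az": 0,"grip": 0},{"tx": 0,"ty": 0,"tz": -20,"ax": 0,"ay": 0,"az": 0,"grip": 0},{"tx": 0,"ty": 0,"tz": -30,"ax": 0,"ay": 0,"az": 0,"grip": 0},{"tx": 0,"ty": 0,"tz": -30,"ax": 0,"ay": 0,"az": 0,"grip": 0},{"tx": 0,"ty": 0,"tz": -30,"ax": 0,"ay": 0,"az": 0,"grip": 0},{"tx": -30,"ty": 0,"tz": -20,"ax": 0,"ay": 0,"az": 0,"grip": 0},{"tx": -30,"ty": 0,"tz": 0,"ax": 0,"ay": 0,"az": 0,"grip": 0},{"tx": 0,"ty": 0,"tz": 0,"ax": 0,"ay": 0,"az": 0,"grip": 0},{"tx": 0,"ty": 0,"tz": 0,"ax": 0,"ay": 0,"az": 0,"grip": 0},{"tx": 0,"ty": 0,"tz": 0,"ax": 0,"ay": 0,"az": 0,"grip": 0},{"tx": 0,"ty": 0,"tz": 0,"ax": 0,"ay": 0,"az": 0,"grip": 0}]}}

```text
t: 34.9
tool_pos: [0.5097, 0.1695, 0.2703]
orientation: [-3.119, 0.371, -0.0]
force: [-0.6, 0.5, -0.6]
opening: 0.0929
```

```bash
python3 snap.py s21 scene; python3 snap.py d21 side; python3 snap.py w21; python3 - <<'E'
import cv2,numpy as np
b=cv2.imread("pics/s21.png")[140:340,170:370]; c=cv2.imread("pics/d21.png")[200:370,220:370]
f=lambda a:cv2.resize(a,(400,400),interpolation=cv2.INTER_CUBIC)
cv2.imwrite("pics/e21.png",np.hstack([f(b),f(c)]))
E
```

```text
t 34.9 q [ 0.2255 -0.0581  1.5691  0.0002  1.6305  2.033 ] p [0.5097 0.1695 0.2703] F [-0.6028  0.4908 -0.6469] o [-3.1194  0.371  -0.0001] op 0.092918817488856
t 34.95 q [ 0.2255 -0.0581  1.5692  0.0002  1.6306  2.0331] p [0.5096 0.1695 0.2702] F [-0.2346 -0.6179 -0.5371] o [-3.1195  0.371   0.0003] op 0.09301020923145197
t 35.0 q [ 0.2256 -0.0582  1.5693  0.0002  1.6306  2.0331] p [0.5096 0.1695 0.2702] F [ 0.2933  0.4053 -0.068 ] o [-3.1195  0.3709  0.0003] op 0.09294317978484269
```

View pics/e21.png

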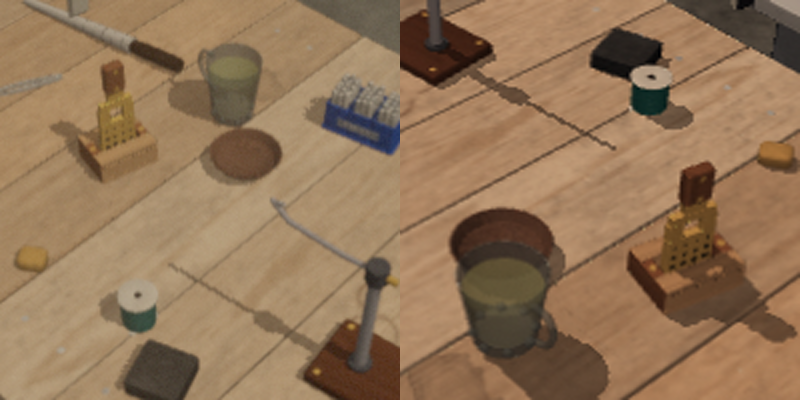

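View pics/w21.png

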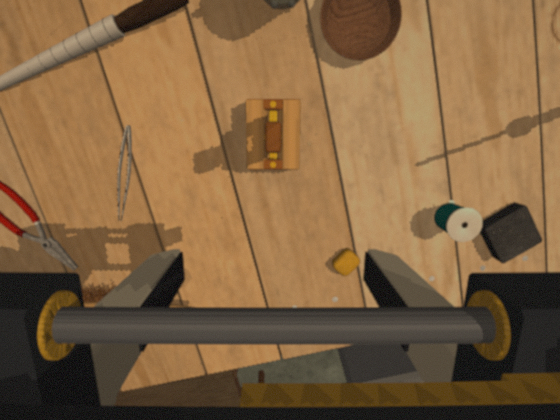

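All three views show the gauge upright in the slot, handle up, with the arm clear. The bowl, spool, mug and rubber block are where they were. Handing in.

```bash
python3 -c "
from plant import robot;print(robot.close_job())"
```

```text
the job is handed in; nothing more can be done
None
```

The drill gauge is off the barbed hook and standing upright in the slot of the wooden block, handle up and released. The job was handed in at about 35 s of the 69 s allowed, and no verdict was reported.

- **Finding the bend:** I located the stand by fitting the scene, side and wrist camera pictures. The pictures gave a hook bend of about 0.13 rad. Raising the eye's lower edge against the wire gave the same value, at about 2 N of contact.
- **Taking it off:** I leaned the gauge 0.69 rad and backed the eye out over the barb along the bent path. At every stop on the way out, the averaged force stayed close to the gauge's own weight (about 2 N), so I saw no sign of touching the wire. It was then held with the eye 164 mm out and 221 mm up, clear of the hook.
- **Placing it:** Going down, the floor was felt with the tool at 125.9 mm, against 125.7 mm expected for fully down.
- **Last checks:** The final pictures show the gauge upright and centred, the fingers fully clear, and the bowl, spool, mug and rubber block where they were.

Some readings did not agree fully:
- The along-slot position of the block differed by about 3 mm between the fixed cameras and the wrist camera. I placed it in between, and the end gap looked right.
- The wrist camera showed a sideways offset of about 1 mm, which I corrected for.
- One early look took joint 2 to its lower limit: it read -0.8906 against -0.89. Nothing stopped and I backed off at the next move.

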